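# Stir the chestnuts, then hold the stove's knob on its sprung spark position

### The arm

A 6-joint arm with a two-finger parallel gripper is mounted at the origin on a cart in front of the work surface, level with it; the furniture and walls round the work are solid. World frame = base frame: x ahead of the robot, y to its left, z up, the work surface at z = 0. Lengths are in m, angles in rad, forces in N, time in s.
With the tool pointing down it reaches from about 0.375 to 0.975 m from the base axis. Payload 3.8 kg.
Tool frame: the origin (TCP) lies midway between the tips of the shut fingers; the grasp point (between the pads) lies 19 mm behind it; z points along the fingers, y is the line along which they close (so a half turn about z gives the same grasp; the last joint's range is limited). The gripper opens to 85 mm and grips with 20 to 120 N. Pads are 22 mm wide; open, the fingers measure 114 mm over their backs; the gripper's body (76 mm by 85 mm) begins 54 mm behind the grasp point. The pads swing forward as they close: fully open they stand 13 mm farther back than shut.
Start: joints at [-1.174, 0.264, 1.604, -0, 1.274, -0.037], TCP at [0.284, -0.612, 0.231] pointing down, gripper open.
Joint ranges: [-2.63, 2.63], [-0.94, 2.18], [0.31, 2.57], [-1.31, 4.45], [0, 2.66], [-2.55, 2.55]. Speed limits (rad/s): [2.57, 2.57, 3.14, 3.14, 3.14, 3.14].

### API

Orientations are given as a rotation vector (axis times angle).
In Python, from workcell import status, read_camera, workorder, masks_of gives the robot as it stands.
- The arm moves only by the tool drive_tool, never from a script. Its argument "rows" is a list of rows, each a list of 7 numbers: the turn, a rotation vector about the tool's x, y, z in degrees, then the shift along the tool's x, y, z in m, then the opening, from 0 (shut) to 1 (fully open). In form: [[ax, ay, az, tx, ty, tz, claw], ...]. A call has 1 to 8 rows; each row shifts and turns the commanded pose from where the row before left it, along the tool's axes as they then stand; what a row does not reach is not made up. A row lasts 1/12 s, in which the tool goes at most 41.7 mm and 7.16 degrees, less where a joint would pass 70% of its speed; a pose out of reach is approached as far as the arm can. A call is refused whole if a number of a shift passes 0.0417 or a number of a turn 7.16, either way. A call with a gripper value outside its range is refused whole. The fingers move at their own pace and stop on an object; "force" is the grip in N (left out, the last holds). Time passes only in rows, so rows that do not move let the fingers close. It gives the time, the measured TCP pose, the force, the opening and the grip force at its end, in the units of the state.
- status.read_state(): the state, without advancing time (a new reading comes with each control period).
- read_camera(name): name is "scene" or "top" or "wrist"; returns a dict with "color" (420x560x3 uint8, red, green, blue), "intrinsics" (3x3 intrinsics, pixels), "world_from_camera" (4x4, takes a point from camera to world coordinates); the wrist camera has in their place "mount" (4x4, takes a point from camera to tool coordinates, whose origin is the TCP and whose axes are the flange's). Camera axes: x right, y up, looking along -z (the intrinsics and any distortion apply to the point x, -y, -z); pixel columns grow to the right and rows downward; lengths in m; the calibration is good to about 2 mm. A picture is of the moment at which its call begins: read the wrist's pose just before it. There is no depth.
- workorder.finish_job(): hands the job in; it is judged then, once.
Trained networks look in a picture, given as the dict that the camera call returned (one of the last four; its "shot" number tells which), for a name from the list of things; names that differ only in an ending like _2 or _b are one class to them, and where a whole thing is asked for, a point or a joint stands for the part that bears it (a point fixed in the world has none). Each returns a list of dicts, best first, with "score" (0 to 1); they miss things now and then, are a little off and sometimes report something else, mostly with a low value. They report only what shows in the picture. A call takes as long as a camera call. They do not tell look-alikes from the thing itself.
- masks_of(picture, name): "mask" (420x560 bool, what is visible of it) and "bbox" ([left, top, right, bottom] in pixels, round what is visible of it).
The state is a dict: "time": time; "q": joint angles; "joint_vel": joint speeds; "joint_torque": joint torques, N m; "tool_pos": TCP position; "tcp_rot": TCP orientation; "wrist_force": force on the tool from outside, world axes, zero at the start; "torque": the same for the moment, N m; "width": opening from 0.0 (shut) to 1.0 (fully open); "grip_force": force on a finger pad.
Only numpy, scipy, OpenCV 4.12 (cv2) and the standard library are available. Lean on these libraries where they do the work, as an engineer would, in place of code of your own. Each camera call takes 0.05 s, during which the arm holds its last target. There are 200 camera calls.

### The job

Break up the heap of chestnuts in the small iron pan before lighting the stove: take the wooden spoon from the blue crock, stir with its end down among the chestnuts right round the pan three full turns without spilling any, and stand the spoon back in the crock. Only then take the stove's black knob and turn it anticlockwise from off, past its two clicks, to the red spark mark; it springs back from there by itself, so finish the job still gripping the knob and holding it at the mark against its spring. Leave the pan, the crock and the other things where they stand.

Things in the scene. Friction and masses are not known exactly. Their poses are not given: they have to be found in the camera images.
- stove: Fixed black tabletop gas stove, 220 (x) by 330 (y) mm, steel deck 44 mm up. Origin: centre of its underside, z up, front to -x. Burner with iron trivet (flat top 62 mm up) at x -15, y +55 mm; knob axis at x -45, y -115 mm. Dots round the knob, 34 mm from its axis: off in the +x direction, then anticlockwise two black ones and a red one (spark).
- burner (a point): Centre of the burner, at the height of the trivet's flat top; the pan stands centred over it to within 6 mm. Axes as the stove's.
- knob (a joint): Turn of the knob in rad, anticlockwise seen from above; 0 = off, where it starts. Clicks hold it at 0.45 (low) and 0.90 (high); each click takes about 0.08 N m to leave. Beyond 0.90 a spring pushes back with about 0.08 N m rising to 0.15 N m at the stop at 1.40 (the red dot, spark). Let go there it springs back to 0.90.
- knob_grip (a point): On the knob's axis, inside its grip bar, 66 mm above the worktop. Black disc of 43 mm diameter (top 53 mm up) with an upright bar across it, 43 long, 13 wide, reaching 75 mm up. The frame turns with the knob: x along the bar, towards the white line on its top (points at the off dot at the start); z up.
- pan: Small black cast-iron pan, loose on the trivet, 1.6 kg, 178 mm across its rim, 46 mm high, two ear handles towards its +x and -x. Origin: centre of its underside, z up; the inner floor is 5 mm above it, of about 70 mm inner radius, widening to 84 mm at the rim. (Wall cabinets overhang the back of the worktop: front at world x 0.57, knobs 0.54, underside at z 0.58.)
- crock: Blue stoneware crock, loose, 0.7 kg, 86 mm high, 75 mm across, with a round tapering inside. Origin: centre of its underside, z up; inner floor 6 mm above it.
- crock_mouth (a point): Centre of the crock's mouth, 86 mm above its underside; the opening is 66 mm wide.
- spoon: Short wooden spoon, 170 mm long, 40 g, standing in the crock, leaning on its rim by some 15 to 20 degrees, more or less towards the robot. Origin: its lower end (the blade); z runs along it up to the end of the handle. The flat, square-ended blade, 30 mm wide along y, 9 mm thick along x, fills the lowest 50 mm; above it a round handle of 12 to 13 mm diameter.
- spoon_grip (a point): On the handle's axis, 150 mm from the lower end and 20 mm from the top: a good place to grip.
- spoon_tip (a point): The middle of the spoon's lower end.
- chestnut0: One of seven brown chestnuts, 27 mm across, 21 mm high, 12 g, loose on the pan's floor. Origin: its flat underside, z up at the start.
- chestnut1: One of seven brown chestnuts, 27 mm across, 21 mm high, 12 g, loose on the pan's floor. Origin: its flat underside, z up at the start.
- chestnut2: One of seven brown chestnuts, 27 mm across, 21 mm high, 12 g, loose on the pan's floor. Origin: its flat underside, z up at the start.
- chestnut3: One of seven brown chestnuts, 27 mm across, 21 mm high, 12 g, loose on the pan's floor. Origin: its flat underside, z up at the start.
- chestnut4: One of seven brown chestnuts, 27 mm across, 21 mm high, 12 g, loose on the pan's floor. Origin: its flat underside, z up at the start.
- chestnut5: One of seven brown chestnuts, 27 mm across, 21 mm high, 12 g, loose on the pan's floor. Origin: its flat underside, z up at the start.
- chestnut6: One of seven brown chestnuts, 27 mm across, 21 mm high, 12 g, loose on the pan's floor. Origin: its flat underside, z up at the start.
- canister: Bystander: black tin canister with a knobbed lid, 84 mm across, 122 mm high, loose; on the other side of the stove from the crock. Origin: its underside.
- salt: Bystander: salt shaker, 44 mm across, 90 mm high, loose. Origin: its underside.
Not all that is in view belongs to the job. What is shaped like the crock but turquoise is not meant.

How it is judged:
By the outcome, as a careful person would: the job done as asked, in the order asked, and still so for the second after the job is handed in, while the arm keeps its last pose, push and grip.
It also fails if it takes over 72 s, if anything falls off the work surface, if the arm or the gripper's body presses on something with over 40 N, if the wrist force passes 120 N, or if a joint passes its speed limit or range.

## Working session

There is one attempt and no reset: what is moved stays moved. The work goes in short steps, Python scripts to look and compute and a tool call to move; the robot and the scene stay as the last step left them, time stands still between calls to the robot, and variables do not carry over. Pictures are saved under pics/ and viewed, at most 10 in all, crops included, and the job is handed in when it is done.

Besides the shell and the picture viewer there is one more tool, called after ">>>" as name(argument=value, ...) on one line, values as JSON. drive_tool: Moves the arm, as the interface text tells. Its arguments: {"type":"object","properties":{"rows":{"type":"array"},"force":{"type":"number"}},"required":["rows"]}

```bash
mkdir -p pics; ls; cat > h.py <<'E'
import numpy as np, cv2
from scipy.spatial.transform import Rotation as R
from workcell import status, read_camera, workorder, masks_of
def ray(p,u,v):
    K=np.array(p["intrinsics"]);T=np.array(p["world_from_camera"])
    d=np.linalg.solve(K,[u,v,1]);d=T[:3,:3]@np.array([d[0],-d[1],-d[2]])
    return T[:3,3],d/np.linalg.norm(d)
def atz(p,u,v,z):
    o,d=ray(p,u,v);return o+d*(z-o[2])/d[2]
def proj(p,X):
    K=np.array(p["intrinsics"]);T=np.array(p["world_from_camera"])
    c=T[:3,:3].T@(np.array(X)-T[:3,3]);w=K@np.array([c[0],-c[1],-c[2]]);return w[:2]/w[2]
def tri(p1,uv1,p2,uv2):
    A=[];b=[]
    for p,uv in((p1,uv1),(p2,uv2)):
        o,d=ray(p,*uv);M=np.eye(3)-np.outer(d,d);A.append(M);b.append(M@o)
    x=np.linalg.lstsq(np.vstack(A),np.hstack(b),rcond=None)[0]
    return x
def save(p,n): cv2.imwrite("pics/"+n,p["color"][:,:,::-1])
E
python3 - <<'E'
from h import *
s=status.read_state();print({k:np.round(v,3) for k,v in s.items()})
for c in("scene","top"):
    p=read_camera(c);save(p,c+"0.png");print(c,[k for k in p],np.round(p["world_from_camera"],3).tolist(),np.round(p["intrinsics"],1).tolist())
    for n in("stove","knob_grip","pan","crock","spoon","canister","salt"):
        for m in masks_of(p,n)[:2]:
            ys,xs=np.nonzero(m["mask"]);print(n,round(m["score"],2),np.round(m["bbox"]),len(xs),round(xs.mean(),1),round(ys.mean(),1))
E
```

```text
pics
{'time': np.float64(0.0), 'q': array([-1.174,  0.265,  1.605, -0.   ,  1.274, -0.037]), 'joint_vel': array([ 0.   , -0.001, -0.002, -0.   , -0.001,  0.001]), 'joint_torque': array([ 1.0000e-03, -5.1510e+01, -3.6732e+01, -0.0000e+00,  1.3000e-02,
       -0.0000e+00]), 'tool_pos': array([ 0.283, -0.612,  0.23 ]), 'tcp_rot': array([-3.066e+00, -6.760e-01,  1.000e-03]), 'wrist_force': array([ 0.529,  0.416, -0.205]), 'torque': array([ 0.017,  0.007, -0.025]), 'grip_force': np.float64(0.0), 'width': np.float64(1.001)}
scene ['color', 'intrinsics', 'world_from_camera', 'shot'] [[-0.491, 0.595, -0.636, -0.439], [-0.871, -0.34, 0.355, 0.502], [-0.005, 0.728, 0.686, 1.046], [0.0, 0.0, 0.0, 1.0]] [[506.2, 0.0, 285.5], [0.0, 506.2, 208.0], [0.0, 0.0, 1.0]]
stove 0.73 [125. 242. 145. 276.] 466 133.6 259.2
stove 0.72 [243. 168. 376. 259.] 2367 289.5 219.1
pan 0.75 [266. 172. 328. 228.] 2355 293.7 200.9
pan 0.53 [276. 209. 284. 221.] 57 280.0 213.7
crock 0.68 [212. 214. 240. 253.] 769 225.6 233.2
crock 0.55 [172. 239. 201. 282.] 849 186.7 260.6
spoon 0.52 [276. 208. 287. 218.] 57 280.0 213.7

[... 218 characters left out ...]
992, -0.127, 0.263], [-1.0, 0.007, 0.002, 0.043], [0.003, 0.127, 0.992, 1.469], [0.0, 0.0, 0.0, 1.0]] [[523.7, 0.0, 275.2], [0.0, 523.7, 205.6], [0.0, 0.0, 1.0]]
stove 0.87 [258. 157. 382. 239.] 5653 331.0 198.9
stove 0.7 [296. 207. 309. 215.] 78 302.5 209.0
knob_grip 0.61 [353. 202. 371. 223.] 218 360.9 214.1
pan 0.63 [267. 158. 334. 246.] 3409 299.5 198.8
pan 0.48 [162. 193. 192. 220.] 548 176.9 205.0
crock 0.94 [162. 193. 191. 221.] 589 176.5 205.2
crock 0.81 [210. 178. 237. 206.] 636 223.5 191.9
spoon 0.49 [174. 210. 183. 224.] 89 178.7 213.8
canister 0.59 [403. 198. 447. 236.] 1075 425.4 216.8
salt 0.76 [126. 169. 147. 187.] 240 136.4 176.6
salt 0.17 [280. 213. 289. 219.] 68 283.0 214.9
```

```bash
python3 -c "
import cv2,numpy as np
a=cv2.imread('pics/scene0.png');b=cv2.imread('pics/top0.png')
" ; ls pics
```

```text
scene0.png
top0.png
```

View pics/scene0.png

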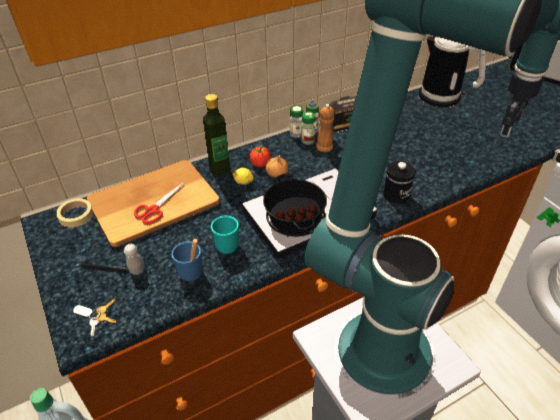

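View pics/top0.png

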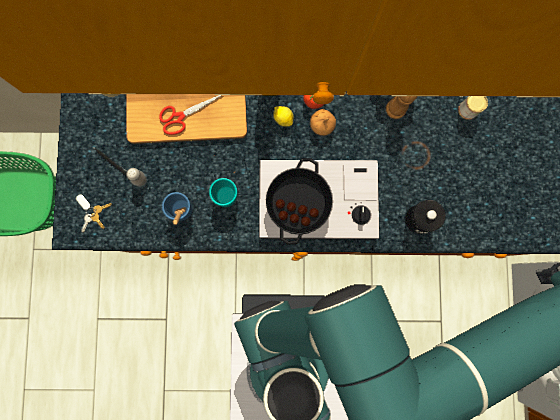

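The blue crock is at about (176,206) in the top view, with the spoon leaning to (178,220). The turquoise one at (223,192) is the decoy. The pan is near (298,200) and the knob near (361,214), with its red dot to the left.

```bash
python3 - <<'E'
from h import *
t=read_camera("top");s=read_camera("scene")
f=lambda a,x0,y0,w,h,k:cv2.resize(a["color"][y0:y0+h,x0:x0+w,::-1],None,fx=k,fy=k,interpolation=cv2.INTER_CUBIC)
a=f(t,255,150,132,100,6)          # 792x600
b1=f(t,155,180,50,50,8);b2=f(s,165,232,50,50,8)
cv2.imwrite("pics/c1.png",a);cv2.imwrite("pics/c2.png",np.hstack([b1,b2]))
# stove deck corners via brightness
hsv=cv2.cvtColor(t["color"],cv2.COLOR_RGB2HSV)
m=((hsv[...,1]<60)&(hsv[...,2]>140)).astype(np.uint8);m[:150]=0;m[250:]=0;m[:,:250]=0;m[:,395:]=0
n,l,st,_=cv2.connectedComponentsWithStats(m);i=1+np.argmax(st[1:,4])
r=cv2.minAreaRect(np.argwhere(l==i)[:,::-1].astype(np.float32));B=cv2.boxPoints(r);print(r)
for c in B: print(c,atz(t,*c,.044).round(4))
print("stove c",atz(t,*r[0],.044))
for n,z in(("pan",.108),("crock",.086),("canister",.122),("knob_grip",.07),("salt",.09)):
    for q in masks_of(t,n)[:2]:
        x0,y0,x1,y1=q["bbox"];print(n,q["score"],q["bbox"],atz(t,(x0+x1)/2,(y0+y1)/2,z).round(3))
E
```

```text
((340.0, 198.5), (77.0, 76.0), 90.0)
[302. 160.] [ 0.5742 -0.0344  0.044 ]
[378. 160.] [ 0.5758 -0.2454  0.044 ]
[378. 237.] [ 0.362  -0.2416  0.044 ]
[302. 237.] [ 0.3605 -0.0345  0.044 ]
stove c [ 0.46709989 -0.13895337  0.044     ]
pan 0.69 [264.1, 161.3, 333.1, 242.5] [ 0.448 -0.022  0.108]
crock 0.71 [161.2, 191.1, 192.2, 220.5] [0.438 0.301 0.086]
crock 0.63 [211.5, 181.0, 237.1, 205.1] [0.473 0.175 0.086]
knob_grip 0.48 [354.8, 203.0, 372.1, 223.5] [ 0.424 -0.198  0.07 ]
salt 0.52 [128.8, 167.5, 146.3, 188.7] [0.512 0.407 0.09 ]
salt 0.21 [402.4, 199.2, 448.1, 232.7] [ 0.415 -0.359  0.09 ]
```

View pics/c1.png

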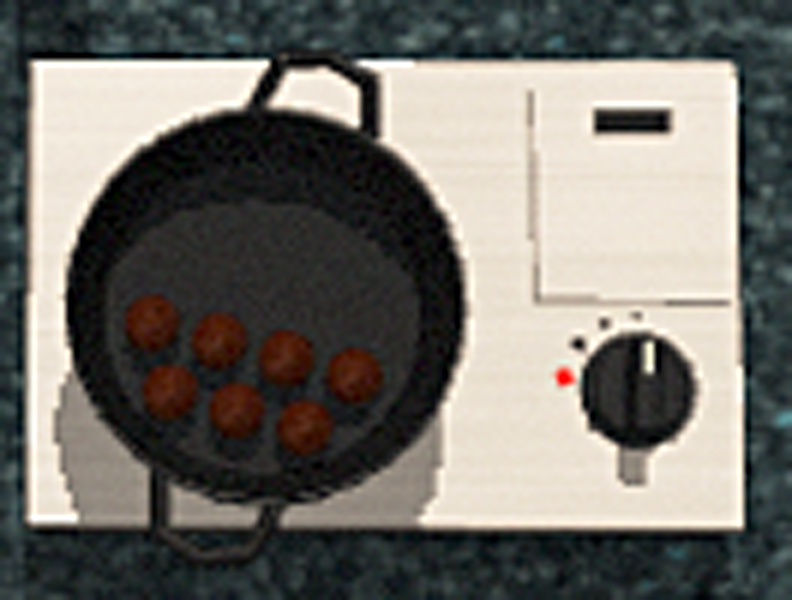

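View pics/c2.png

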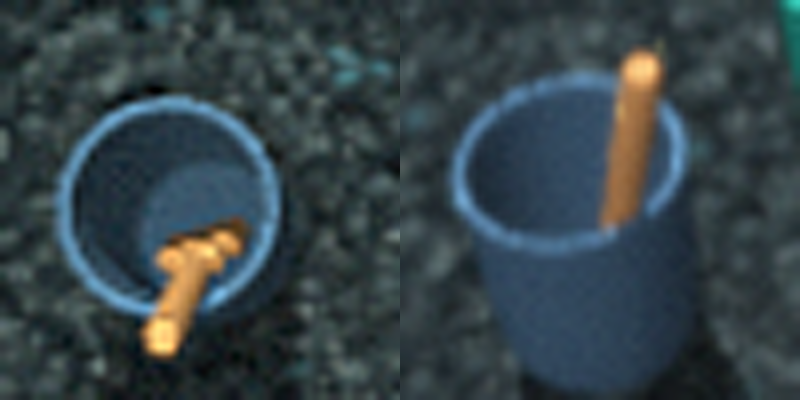

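```bash
python3 - <<'E'
from h import *
t=read_camera("top");s=read_camera("scene")
c1=lambda X,Y:(255+(X+.5)/6-.5,150+(Y+.5)/6-.5)
b1=lambda X,Y:(155+(X+.5)/8-.5,180+(Y+.5)/8-.5)
b2=lambda X,Y:(165+(X-400+.5)/8-.5,232+(Y+.5)/8-.5)
for c in((28,60),(738,62),(745,527),(28,525)):print("stove",atz(t,*c1(*c),.044).round(4))
print("pan rim",atz(t,*c1(266,305),.108).round(4),[atz(t,*c1(*c),.108).round(4)[:2] for c in((66,305),(466,305),(266,108),(266,503))])
for c in((637,316),(604,323),(578,344),(565,377)):print("dot",atz(t,*c1(*c),.044).round(4))
print("line",atz(t,*c1(650,340),.075).round(4),atz(t,*c1(648,372),.075).round(4),"disc",atz(t,*c1(639,390),.053).round(4))
print("crock mouth",atz(t,*b1(169,207),.086).round(4),[atz(t,*b1(*c),.086).round(4)[:2] for c in((60,207),(279,207),(169,98),(169,316))], "scene",atz(s,*b2(570,160),.086).round(4))
P=tri(t,b1(163,332),s,b2(642,65));print("top",P, proj(t,P),b1(163,332),proj(s,P),b2(642,65))
n=[]
for p,a,b in((t,b1(163,335),b1(200,258)),(s,b2(642,67),b2(619,215))):
    n.append(np.cross(ray(p,*a)[1],ray(p,*b)[1]))
d=np.cross(*n);d/=np.linalg.norm(d);d*=np.sign(d[2]);print("axis",d,np.degrees(np.arccos(d[2])),"low",P-.17*d)
E
```

```text
stove [0.5745 0.0842 0.044 ]
stove [ 0.5761 -0.2443  0.044 ]
stove [ 0.3608 -0.2436  0.044 ]
stove [0.3594 0.0818 0.044 ]
pan rim [ 0.4521 -0.0229  0.108 ] [array([0.4514, 0.0645]), array([ 0.4527, -0.1104]), array([ 0.5397, -0.0228]), array([ 0.3654, -0.023 ])]
dot [ 0.4571 -0.1959  0.044 ]
dot [ 0.4538 -0.1807  0.044 ]
dot [ 0.444  -0.1687  0.044 ]
dot [ 0.4288 -0.1626  0.044 ]
line [ 0.4421 -0.1964  0.075 ] [ 0.4277 -0.1953  0.075 ] disc [ 0.422  -0.1948  0.053 ]
crock mouth [0.4392 0.3039 0.086 ] [array([0.4389, 0.3401]), array([0.4395, 0.2673]), array([0.4759, 0.305 ]), array([0.4028, 0.3027])] scene [0.436  0.3047 0.086 ]
top [0.38945967 0.28899053 0.16491457] [175.17866033 221.18933464] (174.9375, 221.0625) [194.52785326 239.65629343] (194.8125, 239.6875)
axis [-0.3356672  -0.06882462  0.93946298] 20.03843358676403 low [0.44652309 0.30069072 0.00520587]
```

>>> drive_tool(rows=[[0, 0, 6.22, 0, 0, -0.015, 1], [0, 0, 6.22, 0, 0, -0.015, 1], [0, 0, 6.22, 0, 0, -0.015, 1], [0, 0, 6.22, 0, 0, -0.015, 1], [0, 0, 0, 0.02, -0.0415, 0, 1], [0, 0, 0, 0.02, -0.0415, 0, 1], [0, 0, 0, 0.02, -0.0415, 0, 1], [0, 0, 0, 0.02, -0.0415, 0, 1]])

```text
time: 1.92
tool_pos: [0.3564, -0.461, 0.2914]
tcp_rot: [3.141, -0.003, 0.001]
wrist_force: [0.8, -0.3, -0.3]
width: 1.005
grip_force: 0.0
```

>>> drive_tool(rows=[[0, 0, 0, 0.014, -0.0417, 0, 1], [0, 0, 0, 0.014, -0.0417, 0, 1], [0, 0, 0, 0.014, -0.0417, 0, 1], [0, 0, 0, 0.014, -0.0417, 0, 1], [0, 0, 0, 0.014, -0.0417, 0, 1], [0, 0, 0, 0.014, -0.0417, 0, 1], [0, 0, 0, 0.014, -0.0417, 0, 1], [0, 0, 0, 0.014, -0.0417, 0, 1]])

```text
time: 2.58
tool_pos: [0.4626, -0.1445, 0.2917]
tcp_rot: [3.141, -0.001, 0.002]
wrist_force: [1.1, 0.5, 0.1]
width: 0.999
grip_force: 0.0
```

>>> drive_tool(rows=[[0, 0, 0, 0, -0.0417, 0, 1], [0, 0, 0, 0, -0.0417, 0, 1], [0, 0, 0, 0, -0.0417, 0, 1], [0, 0, 0, 0, -0.0417, 0, 1], [0, 0, 0, 0, -0.0417, 0, 1], [0, 0, 0, 0, -0.0417, 0, 1], [0, 0, 0, 0, -0.0417, 0, 1], [0, 0, 0, 0, 0, 0, 1]])

```text
time: 3.25
tool_pos: [0.4617, 0.152, 0.2916]
tcp_rot: [-3.137, -0.01, -0.001]
wrist_force: [0.2, -0.6, -1.3]
width: 1.004
grip_force: 0.0
```

```bash
cat >> h.py <<'E'
def plan(pos,zdir,back=0,n=None):
    """pos: desired TCP, zdir: tool z, tool x kept near +X. prints total turn (tool axes,deg) then shift in the turned axes"""
    s=status.read_state();R0=R.from_rotvec(s["tcp_rot"]);p0=np.array(s["tool_pos"])
    z=np.array(zdir,float);z/=np.linalg.norm(z);x=np.array([1,0,0])-z[0]*z;x/=np.linalg.norm(x);y=np.cross(z,x)
    R1=R.from_matrix(np.c_[x,y,z]);D=np.array(pos)-z*back-p0
    print("t",round(float(s["time"]),2),"pos",p0.round(4),"z",R0.as_matrix()[:,2].round(3),"x",R0.as_matrix()[:,0].round(3),"q",np.round(s["q"],2),"w",round(float(s["width"]),3),"F",np.round(s["wrist_force"],1),"g",round(float(s["grip_force"]),1))
    print("turn deg",np.degrees((R0.inv()*R1).as_rotvec()).round(2),"shift before turn",R0.inv().apply(D).round(4),"after",R1.inv().apply(D).round(4))
E
python3 - <<'E'
from h import *
d=np.array([-.3357,-.0688,.9395]);L=np.array([.4465,.3007,.0052])
plan(L+.131*d,-d,.06)
E
```

```text
t 3.25 pos [0.4617 0.152  0.2916] z [ 0.     0.004 -1.   ] x [1.    0.007 0.   ] q [ 0.26 -0.13  1.92  0.    1.36  1.83] w 1.004 F [ 0.2 -0.6 -1.3] g 0.0
turn deg [ 3.84 19.6   1.05] shift before turn [-0.0785 -0.1356  0.1075] after [-0.1139 -0.1274  0.0832]
```

>>> drive_tool(rows=[[1.28, 6.5, 0.35, 0, 0, 0, 1], [1.28, 6.5, 0.35, 0, 0, 0, 1], [1.28, 6.5, 0.35, 0, 0, 0, 1], [0, 0, 0, -0.028, -0.032, 0, 1], [0, 0, 0, -0.028, -0.032, 0, 1], [0, 0, 0, -0.028, -0.032, 0, 1], [0, 0, 0, -0.028, -0.032, 0, 1], [0, 0, 0, 0, 0, 0, 1]])

```text
time: 3.92
tool_pos: [0.3544, 0.2787, 0.2619]
tcp_rot: [-3.028, 0.014, -0.515]
wrist_force: [0.3, -0.6, -0.3]
width: 0.999
grip_force: 0.0
```

>>> drive_tool(rows=[[0, 0, 0, 0, 0, 0.02, 1], [0, 0, 0, 0, 0, 0.02, 1], [0, 0, 0, 0, 0, 0.02, 1], [0, 0, 0, 0, 0, 0, 1]])

```text
time: 4.25
tool_pos: [0.3785, 0.2755, 0.2027]
tcp_rot: [-3.036, 0.028, -0.514]
wrist_force: [-0.8, -0.7, -0.4]
width: 1.0
grip_force: 0.0
```

```bash
python3 - <<'E'
from h import *
d=np.array([-.3357,-.0688,.9395]);L=np.array([.4465,.3007,.0052])
plan(L+.131*d,-d,.06)
p=read_camera("wrist");save(p,"w1.png");print(np.round(p["mount"],3).tolist(),np.round(p["intrinsics"],1).tolist())
s=status.read_state();R0=R.from_rotvec(s["tcp_rot"])
T=np.eye(4);T[:3,:3]=R0.as_matrix();T[:3,3]=s["tool_pos"];p["world_from_camera"]=T@np.array(p["mount"])
for a in(.17,.15,.12,.09,0):print(a,proj(p,L+a*d).round(1))
E
```

```text
t 4.25 pos [0.3785 0.2755 0.2027] z [ 0.329  0.058 -0.943] x [ 0.944 -0.028  0.328] q [ 0.7  -0.32  2.26 -0.21  0.91  2.4 ] w 1.0 F [-0.8 -0.7 -0.4] g 0.0
turn deg [ 0.63  0.4  -0.22] shift before turn [-0.0026 -0.0109  0.019 ] after [-0.0027 -0.0107  0.0191]
[[0.001, 0.96, 0.281, 0.071], [1.0, -0.001, 0.001, -0.001], [0.001, 0.281, -0.96, -0.142], [0.0, 0.0, 0.0, 1.0]] [[350.5, 0.0, 285.7], [0.0, 350.5, 209.3], [0.0, 0.0, 1.0]]
0.17 [268. 245.]
0.15 [269.3 232.6]
0.12 [270.9 217.6]
0.09 [272.1 205.8]
0 [274.6 181.5]
```

View pics/w1.png

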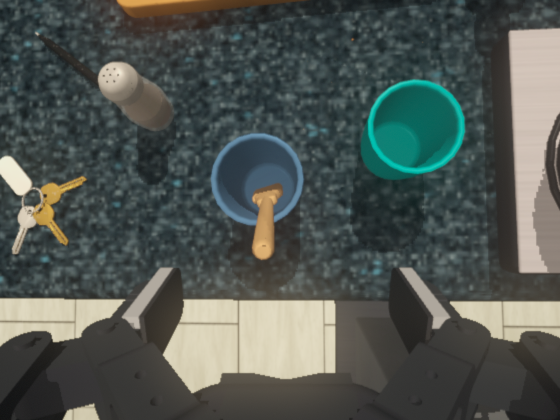

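The spoon's top is at (263,250), about 5 px left of and below the prediction, roughly 2 mm. I'll correct for that and go in.

>>> drive_tool(rows=[[0.6, 0.4, 0, -0.004, -0.0125, 0, 1], [0, 0, 0, 0, 0, 0.02, 1], [0, 0, 0, 0, 0, 0.02, 1], [0, 0, 0, 0, 0, 0.02, 1], [0, 0, 0, 0, 0, 0.019, 1], [0, 0, 0, 0, 0, 0, 1]])

```text
time: 4.8
tool_pos: [0.4027, 0.2942, 0.1303]
tcp_rot: [-3.022, 0.028, -0.526]
wrist_force: [0.3, 0.1, -0.9]
width: 1.002
grip_force: 0.0
```

```bash
python3 - <<'E'
from h import *
d=np.array([-.3357,-.0688,.9395]);L=np.array([.4465,.3007,.0052])
plan(L+.131*d,-d,0)
p=read_camera("wrist");save(p,"w2.png")
E
```

```text
t 4.8 pos [0.4027 0.2942 0.1303] z [ 0.338  0.069 -0.939] x [ 0.941 -0.03   0.336] q [ 0.69 -0.17  2.3  -0.25  0.72  2.45] w 1.002 F [ 0.3  0.1 -0.9] g 0.0
turn deg [-0.04 -0.13 -0.32] shift before turn [-0.0008  0.0026  0.0016] after [-0.0008  0.0026  0.0016]
```

View pics/w2.png

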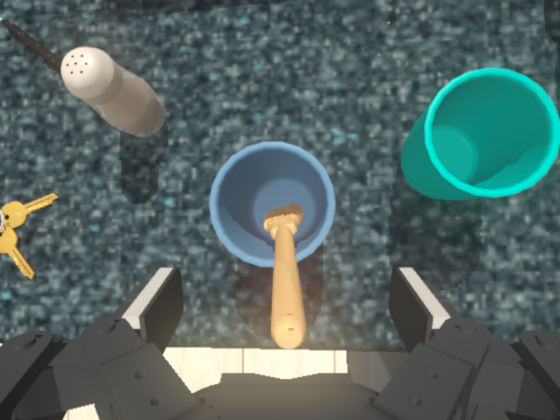

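The handle runs between the pads, with its top at (289,332) against a finger midline near 291. Closing now.

>>> drive_tool(rows=[[0, 0, 0, 0, 0, 0, 0], [0, 0, 0, 0, 0, 0, 0], [0, 0, 0, 0, 0, 0, 0], [0, 0, 0, 0, 0, 0, 0], [0, 0, 0, 0, 0, 0, 0], [0, 0, 0, 0, 0, 0, 0], [0, 0, 0, 0, 0, 0, 0], [0, 0, 0, 0, 0, 0, 0]], force=80)

```text
time: 5.52
tool_pos: [0.4035, 0.296, 0.1331]
tcp_rot: [-3.018, 0.026, -0.531]
wrist_force: [-1.2, 0.2, 3.6]
width: 0.121
grip_force: 77.9
```

>>> drive_tool(rows=[[0, 0, 0, 0, 0, 0, 0], [0, 0, 0, 0, 0, 0, 0], [0, 0, 0, 0, 0, -0.01, 0], [0, 0, 0, 0, 0, -0.015, 0], [0, 0, 0, 0, 0, -0.02, 0], [0, 0, 0, 0, 0, -0.02, 0], [0, 0, 0, 0, 0, -0.02, 0], [0, 0, 0, 0, 0, -0.02, 0]])

```text
time: 6.18
tool_pos: [0.3666, 0.2875, 0.2315]
tcp_rot: [-3.019, 0.026, -0.529]
wrist_force: [-0.2, 0.8, 0.0]
width: 0.123
grip_force: 78.1
```

>>> drive_tool(rows=[[0, 0, 0, 0.01, 0, -0.02, 0], [0, 0, 0, 0.01, 0, -0.02, 0], [0, 0, 0, 0.01, 0, -0.02, 0], [0, 0, 0, 0.01, 0, -0.015, 0], [0, 0, 0, 0, 0, 0, 0], [0, 0, 0, 0, 0, 0, 0]])

```text
time: 6.68
tool_pos: [0.3795, 0.2815, 0.3155]
tcp_rot: [-3.017, 0.027, -0.531]
wrist_force: [-0.4, -1.4, -1.5]
width: 0.121
grip_force: 78.1
```

```bash
python3 - <<'E'
from h import *
plan([.41,-.023,.33],[0,0,-1])
p=read_camera("wrist");save(p,"w3.png");s=read_camera("scene");save(s,"s3.png")
a=cv2.imread("pics/w3.png")[150:,130:450];b=cv2.resize(cv2.imread("pics/s3.png")[120:300,140:340],None,fx=2.1,fy=2.1)
h=min(len(a),len(b));cv2.imwrite("pics/m3.png",np.hstack([a[:h],b[:h]]))
E
```

```text
t 6.68 pos [0.3795 0.2815 0.3155] z [ 0.342  0.074 -0.937] x [ 0.94  -0.031  0.34 ] q [ 0.71 -0.39  2.11 -0.19  1.11  2.35] w 0.121 F [-0.4 -1.4 -1.5] g 78.1
turn deg [ -4.49 -19.96  -1.02] shift before turn [ 0.043   0.3022 -0.0256] after [ 0.0305  0.3045 -0.0145]
```

View pics/m3.png

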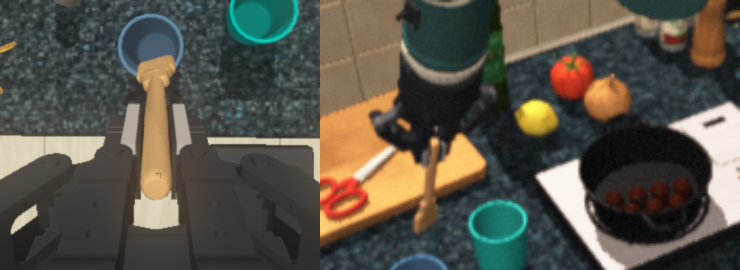

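>>> drive_tool(rows=[[-1.5, -6.65, -0.34, 0, 0, 0, 0], [-1.5, -6.65, -0.34, 0, 0, 0, 0], [-1.5, -6.65, -0.34, 0, 0, 0, 0], [0, 0, 0, 0.012, 0.03, 0, 0], [0, 0, 0, 0.012, 0.03, 0, 0], [0, 0, 0, 0.012, 0.03, 0, 0], [0, 0, 0, 0.012, 0.03, 0, 0], [0, 0, 0, 0.012, 0.03, 0, 0]])

```text
time: 7.45
tool_pos: [0.4387, 0.13, 0.3123]
tcp_rot: [3.139, 0.001, -0.008]
wrist_force: [0.5, 0.1, -0.4]
width: 0.124
grip_force: 78.2
```

>>> drive_tool(rows=[[0, 0, 0, 0.01, 0.03, 0, 0], [0, 0, 0, 0.01, 0.03, 0, 0], [0, 0, 0, 0.01, 0.03, 0, 0], [0, 0, 0, 0.01, 0.03, 0, 0], [0, 0, 0, 0.01, 0.03, 0, 0], [0, 0, 0, 0, 0, 0, 0], [0, 0, 0, 0, 0, 0, 0]])

```text
time: 8.03
tool_pos: [0.4887, -0.0196, 0.3127]
tcp_rot: [3.141, -0.004, -0.008]
wrist_force: [0.7, 1.0, 0.2]
width: 0.125
grip_force: 78.3
```

```bash
python3 - <<'E'
from h import *
plan([.490,-.023,.215],[0,0,-1])
s=status.read_state();R0=R.from_rotvec(s["tcp_rot"])
p=read_camera("wrist");save(p,"w4.png");t=read_camera("top");c=read_camera("scene");save(c,"s4.png");save(t,"t4.png")
T=np.eye(4);T[:3,:3]=R0.as_matrix();T[:3,3]=s["tool_pos"];p["world_from_camera"]=T@np.array(p["mount"])
Q=np.array(s["tool_pos"])+R0.as_matrix()[:,2]*.131
print("tip if on axis",Q,"wrist",proj(p,Q),"scene",proj(c,Q),"top",proj(t,Q), "top of spoon wrist",proj(p,np.array(s["tool_pos"])-R0.as_matrix()[:,2]*.039))
u,v=proj(c,Q).astype(int)
a=cv2.imread("pics/w4.png")[110:410,130:430]
b=cv2.resize(cv2.imread("pics/s4.png")[v-80:v+40,u-60:u+60],(400,400));print("scene crop off",u-60,v-80)
a=cv2.resize(a,(400,400));cv2.imwrite("pics/m4.png",np.hstack([a,b]))
E
```

```text
t 8.03 pos [ 0.4887 -0.0196  0.3127] z [-0.005 -0.001 -1.   ] x [ 1.    -0.003 -0.005] q [-0.09 -0.13  1.88 -0.    1.4   1.48] w 0.125 F [0.7 1.  0.2] g 78.3
turn deg [ 0.04  0.29 -0.16] shift before turn [0.0018 0.0033 0.0977] after [0.0013 0.0034 0.0977]
tip if on axis [ 0.48803261 -0.01968757  0.18167316] wrist [286.54431655 199.01148846] scene [286.7690495  170.81412723] top [299.05747357 182.05618421] top of spoon wrist [287.24285207 325.38469111]
scene crop off 226 90
```

View pics/m4.png

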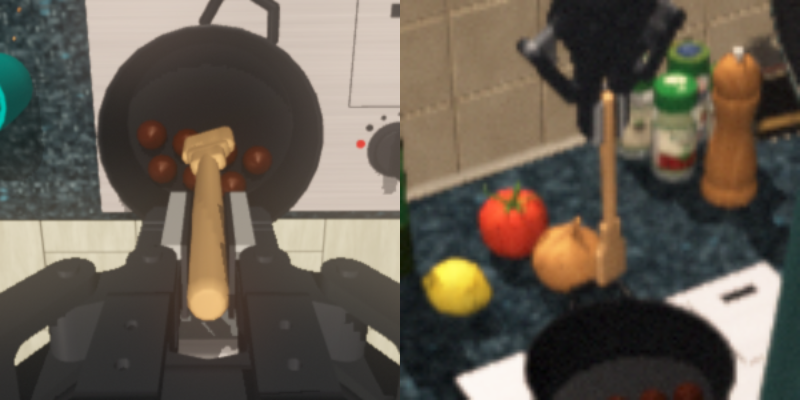

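```bash
python3 - <<'E'
from h import *
s=status.read_state();R0=R.from_rotvec(s["tcp_rot"])
p=read_camera("wrist");c=read_camera("scene");t=read_camera("top")
T=np.eye(4);T[:3,:3]=R0.as_matrix();T[:3,3]=s["tool_pos"];p["world_from_camera"]=T@np.array(p["mount"])
for n,w,sc in(("tip",(287.5,210),(289.3,174)),("top",(286,336),(226+208*.3,90+92*.3))):
    X=tri(p,w,c,sc);print(n,X,"tool",R0.inv().apply(X-s["tool_pos"]),"res",proj(p,X)-w,proj(c,X)-sc,"top",proj(t,X))
q=masks_of(t,"chestnut0")
for m in q[:9]:
    x0,y0,x1,y1=m["bbox"];print("nut",round(m["score"],2),(atz(t,(x0+x1)/2,(y0+y1)/2,.08)[:2]-[.452,-.0235]).round(3))
E
```

```text
tip [ 0.47709107 -0.01973601  0.17805478] tool [-0.01125831  0.00207249  0.13583053] res [1.51423049 0.70409229] [-0.50678741  0.08347976] top [299.00147096 186.62689034]
top [ 0.48317711 -0.01945174  0.35261998] tool [-0.00569883  0.0019056  -0.03875239] res [6.7168128  3.26507954] [-0.98910901  0.31288129] top [302.77380507 170.70450538]
nut 0.61 [-0.022 -0.007]
nut 0.52 [-0.034  0.041]
nut 0.5 [-0.046  0.014]
nut 0.39 [-0.051 -0.013]
```

>>> drive_tool(rows=[[0, 0.28, 0, 0.0085, 0.0035, 0.01, 0], [0, 0, 0, 0, 0, 0.02, 0], [0, 0, 0, 0, 0, 0.02, 0], [0, 0, 0, 0, 0, 0.02, 0], [0, 0, 0, 0, 0, 0.02, 0], [0, 0, 0, 0, 0, 0.015, 0], [0, 0, 0, 0, 0, 0, 0], [0, 0, 0, 0, 0, 0, 0]])

```text
time: 9.05
tool_pos: [0.4979, -0.0219, 0.2087]
tcp_rot: [3.14, 0.001, 0.003]
wrist_force: [-0.6, -0.0, -0.2]
width: 0.122
grip_force: 78.3
```

```bash
python3 - <<'E'
from h import *
plan([.497,-.023,.208],[0,0,-1])
c=read_camera("scene");save(c,"s5.png");p=read_camera("wrist");save(p,"w5.png")
b=cv2.resize(cv2.imread("pics/s5.png")[150:240,245:335],(400,400));a=cv2.resize(cv2.imread("pics/w5.png")[0:400,80:480],(400,400));cv2.imwrite("pics/m5.png",np.hstack([a,b]))
r=.035;A=np.radians(np.arange(0,361,9));X=np.c_[r*np.cos(A),-r*np.sin(A)]
print((np.diff(X,axis=0)*1000).round(1).tolist())
E
```

```text
t 9.05 pos [ 0.4979 -0.0219  0.2087] z [ 0.002 -0.001 -1.   ] x [1.    0.001 0.002] q [-0.09 -0.06  2.   -0.    1.2   1.48] w 0.122 F [-0.6 -0.  -0.2] g 78.3
turn deg [ 0.06 -0.1   0.05] shift before turn [-0.0009  0.001   0.0007] after [-0.0009  0.0011  0.0007]
[[-0.4, -5.5], [-1.3, -5.3], [-2.1, -5.1], [-2.9, -4.7], [-3.6, -4.2], [-4.2, -3.6], [-4.7, -2.9], [-5.1, -2.1], [-5.3, -1.3], [-5.5, -0.4], [-5.5, 0.4], [-5.3, 1.3], [-5.1, 2.1], [-4.7, 2.9], [-4.2, 3.6], [-3.6, 4.2], [-2.9, 4.7], [-2.1, 5.1], [-1.3, 5.3], [-0.4, 5.5], [0.4, 5.5], [1.3, 5.3], [2.1, 5.1], [2.9, 4.7], [3.6, 4.2], [4.2, 3.6], [4.7, 2.9], [5.1, 2.1], [5.3, 1.3], [5.5, 0.4], [5.5, -0.4], [5.3, -1.3], [5.1, -2.1], [4.7, -2.9], [4.2, -3.6], [3.6, -4.2], [2.9, -4.7], [2.1, -5.1], [1.3, -5.3], [0.4, -5.5]]
```

View pics/m5.png

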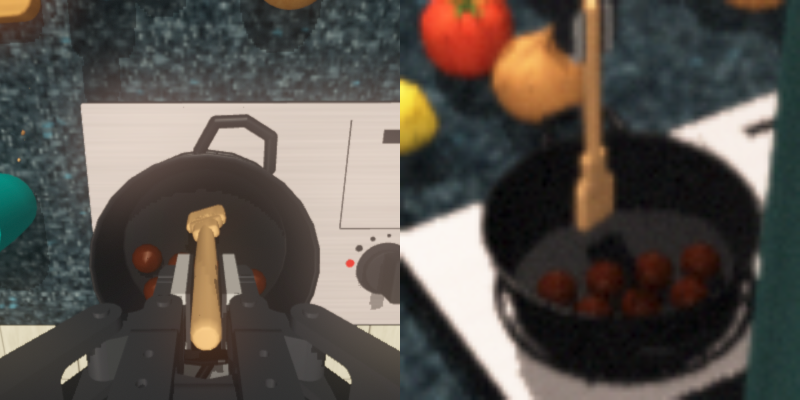

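The blade is inside the pan, clear of the chestnuts, with its lower end at about (592,228) in the right crop. I'll check its height.

```bash
python3 - <<'E'
from h import *
c=read_camera("scene")
for z in(.067,.071,.075,.08,.085):print(z,[proj(c,[x,-.0235,z]).round(1).tolist() for x in(.484,.488,.492)])
p=read_camera("wrist");s=status.read_state();R0=R.from_rotvec(s["tcp_rot"])
T=np.eye(4);T[:3,:3]=R0.as_matrix();T[:3,3]=s["tool_pos"];p["world_from_camera"]=T@np.array(p["mount"])
X=tri(p,(80+207,212),c,(288.2,201.3));print(X,proj(p,X),proj(c,X))
E
```

```text
0.067 [[288.8, 202.4], [288.1, 201.6], [287.4, 200.8]]
0.071 [[288.8, 201.4], [288.1, 200.6], [287.4, 199.8]]
0.075 [[288.8, 200.4], [288.1, 199.6], [287.4, 198.7]]
0.08 [[288.8, 199.1], [288.1, 198.2], [287.4, 197.4]]
0.085 [[288.8, 197.8], [288.1, 196.9], [287.4, 196.1]]
[ 0.48646804 -0.02295263  0.06969024] [287.0792577 212.0357112] [288.1745536  201.30424578]
```

>>> drive_tool(rows=[[0, 0, 0, -0.0004, -0.0055, 0, 0], [0, 0, 0, -0.0013, -0.0053, 0, 0], [0, 0, 0, -0.0021, -0.0051, 0, 0], [0, 0, 0, -0.0029, -0.0047, 0, 0], [0, 0, 0, -0.0036, -0.0042, 0, 0], [0, 0, 0, -0.0042, -0.0036, 0, 0], [0, 0, 0, -0.0047, -0.0029, 0, 0], [0, 0, 0, -0.0051, -0.0021, 0, 0]])

```text
time: 9.92
tool_pos: [0.4736, 0.0117, 0.2098]
tcp_rot: [3.14, 0.001, 0.006]
wrist_force: [1.1, -0.2, 0.1]
width: 0.13
grip_force: 78.3
```

>>> drive_tool(rows=[[0, 0, 0, -0.0053, -0.0013, 0, 0], [0, 0, 0, -0.0055, -0.0004, 0, 0], [0, 0, 0, -0.0055, 0.0004, 0, 0], [0, 0, 0, -0.0053, 0.0013, 0, 0], [0, 0, 0, -0.0051, 0.0021, 0, 0], [0, 0, 0, -0.0047, 0.0029, 0, 0], [0, 0, 0, -0.0042, 0.0036, 0, 0], [0, 0, 0, -0.0036, 0.0042, 0, 0]])

```text
time: 10.58
tool_pos: [0.4348, -0.002, 0.2099]
tcp_rot: [3.14, 0.001, 0.008]
wrist_force: [0.6, 0.9, -0.1]
width: 0.126
grip_force: 78.3
```

>>> drive_tool(rows=[[0, 0, 0, -0.0029, 0.0047, 0, 0], [0, 0, 0, -0.0021, 0.0051, 0, 0], [0, 0, 0, -0.0013, 0.0053, 0, 0], [0, 0, 0, -0.0004, 0.0055, 0, 0], [0, 0, 0, 0.0004, 0.0055, 0, 0], [0, 0, 0, 0.0013, 0.0053, 0, 0], [0, 0, 0, 0.0021, 0.0051, 0, 0], [0, 0, 0, 0.0029, 0.0047, 0, 0]])

```text
time: 11.25
tool_pos: [0.4372, -0.0429, 0.2109]
tcp_rot: [3.141, -0.0, 0.014]
wrist_force: [3.8, 3.1, 1.0]
width: 0.128
grip_force: 78.5
```

```bash
python3 - <<'E'
from h import *
plan([.462,-.023,.208],[0,0,-1])
c=read_camera("scene");save(c,"s6.png");p=read_camera("wrist");save(p,"w6.png")
b=cv2.resize(cv2.imread("pics/s6.png")[150:240,245:335],(400,400));a=cv2.resize(cv2.imread("pics/w6.png")[0:400,80:480],(400,400));cv2.imwrite("pics/m6.png",np.hstack([a,b]))
E
```

```text
t 11.25 pos [ 0.4372 -0.0429  0.2109] z [ 0.009 -0.    -1.   ] x [ 1.    -0.     0.009] q [-0.16 -0.19  2.11  0.    1.21  1.42] w 0.128 F [3.8 3.1 1. ] g 78.5
turn deg [ 0.02 -0.51 -0.01] shift before turn [ 0.0248 -0.0199  0.0031] after [ 0.0248 -0.0199  0.0029]
```

View pics/m6.png

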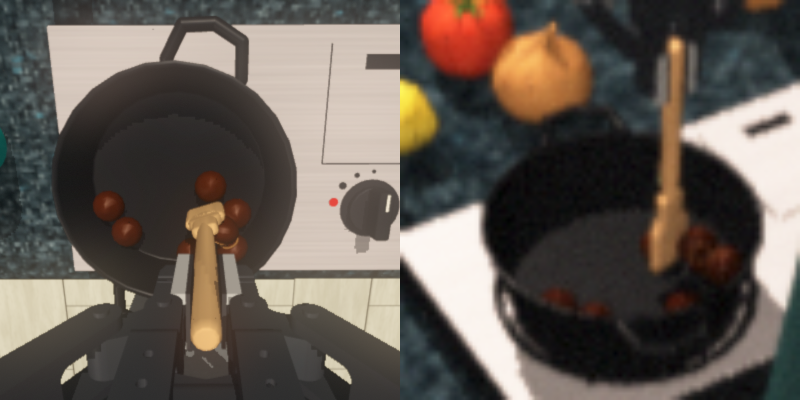

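The chestnuts are being pushed round at the right of the pan, none are out, and the pan hasn't shifted. I'll pull the circle in slightly so they jam less between blade and wall.

>>> drive_tool(rows=[[0, 0, 0, 0.0064, 0.0013, 0.001, 0], [0, 0, 0, 0.0037, 0.0032, 0, 0], [0, 0, 0, 0.0042, 0.0025, 0, 0], [0, 0, 0, 0.0045, 0.0019, 0, 0], [0, 0, 0, 0.0047, 0.0011, 0, 0], [0, 0, 0, 0.0049, 0.0004, 0, 0], [0, 0, 0, 0.0049, -0.0004, 0, 0], [0, 0, 0, 0.0047, -0.0011, 0, 0]])

```text
time: 12.02
tool_pos: [0.4734, -0.0517, 0.2088]
tcp_rot: [3.14, 0.0, 0.006]
wrist_force: [-0.1, 0.1, -0.7]
width: 0.124
grip_force: 78.3
```

>>> drive_tool(rows=[[0, 0, 0, 0.0045, -0.0019, 0, 0], [0, 0, 0, 0.0042, -0.0025, 0, 0], [0, 0, 0, 0.0037, -0.0032, 0, 0], [0, 0, 0, 0.0032, -0.0037, 0, 0], [0, 0, 0, 0.0025, -0.0042, 0, 0], [0, 0, 0, 0.0019, -0.0045, 0, 0], [0, 0, 0, 0.0011, -0.0047, 0, 0], [0, 0, 0, 0.0004, -0.0049, 0, 0]])

```text
time: 12.68
tool_pos: [0.4946, -0.0215, 0.209]
tcp_rot: [3.14, 0.001, 0.006]
wrist_force: [-0.2, 0.9, -0.9]
width: 0.126
grip_force: 78.3
```

```bash
python3 - <<'E'
from h import *
plan([.462+.031,-.023,.208],[0,0,-1])
t=read_camera("top");save(t,"t7.png")
for n in("pan","pan"):
    for m in masks_of(t,n)[:1]:print(m["bbox"])
c=read_camera("scene");save(c,"s7.png")
for m in masks_of(c,"chestnut0")[:9]:print(round(m["score"],2),np.round(m["bbox"]))
E
```

```text
t 12.68 pos [ 0.4946 -0.0215  0.209 ] z [ 0.004 -0.001 -1.   ] x [1.    0.001 0.004] q [-0.09 -0.07  2.01 -0.    1.2   1.48] w 0.126 F [-0.2  0.9 -0.9] g 78.3
turn deg [ 0.08 -0.24  0.03] shift before turn [-0.0016  0.0015  0.001 ] after [-0.0016  0.0015  0.001 ]
[266.2, 178.7, 331.1, 217.7]
[266.2, 178.7, 331.1, 217.7]
0.5 [303. 208. 311. 215.]
```

Forces are small. Second turn.

>>> drive_tool(rows=[[0, 0, 0, -0.0014, -0.0039, 0, 0], [0, 0, 0, -0.0011, -0.0047, 0, 0], [0, 0, 0, -0.0019, -0.0045, 0, 0], [0, 0, 0, -0.0025, -0.0042, 0, 0], [0, 0, 0, -0.0032, -0.0037, 0, 0], [0, 0, 0, -0.0037, -0.0032, 0, 0], [0, 0, 0, -0.0042, -0.0025, 0, 0], [0, 0, 0, -0.0045, -0.0019, 0, 0]])

```text
time: 13.6
tool_pos: [0.4715, 0.0069, 0.2089]
tcp_rot: [3.14, 0.001, 0.006]
wrist_force: [1.4, 0.1, -0.5]
width: 0.122
grip_force: 78.3
```

>>> drive_tool(rows=[[0, 0, 0, -0.0047, -0.0011, 0, 0], [0, 0, 0, -0.0049, -0.0004, 0, 0], [0, 0, 0, -0.0049, 0.0004, 0, 0], [0, 0, 0, -0.0047, 0.0011, 0, 0], [0, 0, 0, -0.0045, 0.0019, 0, 0], [0, 0, 0, -0.0042, 0.0025, 0, 0], [0, 0, 0, -0.0037, 0.0032, 0, 0], [0, 0, 0, -0.0032, 0.0037, 0, 0]])

```text
time: 14.27
tool_pos: [0.4368, -0.0052, 0.2088]
tcp_rot: [3.14, 0.001, 0.007]
wrist_force: [0.2, -0.1, -0.9]
width: 0.129
grip_force: 78.3
```

>>> drive_tool(rows=[[0, 0, 0, -0.0025, 0.0042, 0, 0], [0, 0, 0, -0.0019, 0.0045, 0, 0], [0, 0, 0, -0.0011, 0.0047, 0, 0], [0, 0, 0, -0.0004, 0.0049, 0, 0], [0, 0, 0, 0.0004, 0.0049, 0, 0], [0, 0, 0, 0.0011, 0.0047, 0, 0], [0, 0, 0, 0.0019, 0.0045, 0, 0], [0, 0, 0, 0.0025, 0.0042, 0, 0]])

```text
time: 14.93
tool_pos: [0.4374, -0.042, 0.2088]
tcp_rot: [3.14, 0.0, 0.006]
wrist_force: [0.6, 0.6, 0.3]
width: 0.132
grip_force: 78.3
```

>>> drive_tool(rows=[[0, 0, 0, 0.0032, 0.0037, 0, 0], [0, 0, 0, 0.0037, 0.0032, 0, 0], [0, 0, 0, 0.0042, 0.0025, 0, 0], [0, 0, 0, 0.0045, 0.0019, 0, 0], [0, 0, 0, 0.0047, 0.0011, 0, 0], [0, 0, 0, 0.0049, 0.0004, 0, 0], [0, 0, 0, 0.0049, -0.0004, 0, 0], [0, 0, 0, 0.0047, -0.0011, 0, 0]])

```text
time: 15.6
tool_pos: [0.4726, -0.0526, 0.2089]
tcp_rot: [3.14, 0.001, 0.006]
wrist_force: [-0.3, -0.5, 0.1]
width: 0.126
grip_force: 78.4
```

>>> drive_tool(rows=[[0, 0, 0, 0.0045, -0.0019, 0, 0], [0, 0, 0, 0.0042, -0.0025, 0, 0], [0, 0, 0, 0.0037, -0.0032, 0, 0], [0, 0, 0, 0.0032, -0.0037, 0, 0], [0, 0, 0, 0.0025, -0.0042, 0, 0], [0, 0, 0, 0.0019, -0.0045, 0, 0], [0, 0, 0, 0.0011, -0.0047, 0, 0], [0, 0, 0, 0.0004, -0.0049, 0, 0]])

```text
time: 16.27
tool_pos: [0.4936, -0.0225, 0.209]
tcp_rot: [3.14, 0.001, 0.007]
wrist_force: [-0.5, -0.8, -0.7]
width: 0.124
grip_force: 78.3
```

```bash
python3 - <<'E'
from h import *
plan([.462+.031,-.023,.208],[0,0,-1])
c=read_camera("scene");save(c,"s8.png");p=read_camera("wrist");save(p,"w8.png")
b=cv2.resize(cv2.imread("pics/s8.png")[150:240,245:335],(400,400));a=cv2.resize(cv2.imread("pics/w8.png")[0:400,80:480],(400,400));cv2.imwrite("pics/m8.png",np.hstack([a,b]))
E
```

```text
t 16.27 pos [ 0.4936 -0.0225  0.209 ] z [ 0.004 -0.001 -1.   ] x [1.    0.    0.004] q [-0.1  -0.07  2.01 -0.    1.2   1.48] w 0.124 F [-0.5 -0.8 -0.7] g 78.3
turn deg [ 0.07 -0.24  0.03] shift before turn [-0.0006  0.0005  0.001 ] after [-0.0006  0.0005  0.001 ]
```

View pics/m8.png

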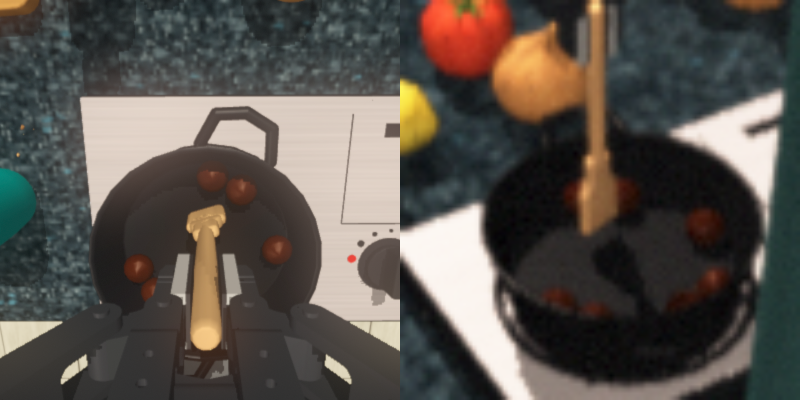

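I've now viewed 11 pictures, one over the limit of 10, so everything from here goes by numbers only. The last one shows the chestnuts spread along the wall and all still in the pan. Next is the third turn plus a margin.

>>> drive_tool(rows=[[0, 0, 0, -0.0004, -0.0049, 0, 0], [0, 0, 0, -0.0011, -0.0047, 0, 0], [0, 0, 0, -0.0019, -0.0045, 0, 0], [0, 0, 0, -0.0025, -0.0042, 0, 0], [0, 0, 0, -0.0032, -0.0037, 0, 0], [0, 0, 0, -0.0037, -0.0032, 0, 0], [0, 0, 0, -0.0042, -0.0025, 0, 0], [0, 0, 0, -0.0045, -0.0019, 0, 0]])

```text
time: 17.03
tool_pos: [0.4715, 0.0069, 0.2089]
tcp_rot: [3.14, 0.001, 0.006]
wrist_force: [-0.2, 0.2, -0.1]
width: 0.126
grip_force: 78.3
```

>>> drive_tool(rows=[[0, 0, 0, -0.0047, -0.0011, 0, 0], [0, 0, 0, -0.0049, -0.0004, 0, 0], [0, 0, 0, -0.0049, 0.0004, 0, 0], [0, 0, 0, -0.0047, 0.0011, 0, 0], [0, 0, 0, -0.0045, 0.0019, 0, 0], [0, 0, 0, -0.0042, 0.0025, 0, 0], [0, 0, 0, -0.0037, 0.0032, 0, 0], [0, 0, 0, -0.0032, 0.0037, 0, 0]])

```text
time: 17.7
tool_pos: [0.4368, -0.0052, 0.2088]
tcp_rot: [3.14, 0.001, 0.007]
wrist_force: [-0.2, 0.3, -1.6]
width: 0.127
grip_force: 78.3
```

>>> drive_tool(rows=[[0, 0, 0, -0.0025, 0.0042, 0, 0], [0, 0, 0, -0.0019, 0.0045, 0, 0], [0, 0, 0, -0.0011, 0.0047, 0, 0], [0, 0, 0, -0.0004, 0.0049, 0, 0], [0, 0, 0, 0.0004, 0.0049, 0, 0], [0, 0, 0, 0.0011, 0.0047, 0, 0], [0, 0, 0, 0.0019, 0.0045, 0, 0], [0, 0, 0, 0.0025, 0.0042, 0, 0]])

```text
time: 18.37
tool_pos: [0.4375, -0.0419, 0.2088]
tcp_rot: [3.14, 0.0, 0.007]
wrist_force: [-0.1, -0.2, -0.3]
width: 0.127
grip_force: 78.3
```

>>> drive_tool(rows=[[0, 0, 0, 0.0032, 0.0037, 0, 0], [0, 0, 0, 0.0037, 0.0032, 0, 0], [0, 0, 0, 0.0042, 0.0025, 0, 0], [0, 0, 0, 0.0045, 0.0019, 0, 0], [0, 0, 0, 0.0047, 0.0011, 0, 0], [0, 0, 0, 0.0049, 0.0004, 0, 0], [0, 0, 0, 0.0049, -0.0004, 0, 0], [0, 0, 0, 0.0047, -0.0011, 0, 0]])

```text
time: 19.03
tool_pos: [0.4726, -0.0526, 0.2089]
tcp_rot: [3.14, 0.001, 0.006]
wrist_force: [-0.2, 0.2, -1.0]
width: 0.127
grip_force: 78.3
```

>>> drive_tool(rows=[[0, 0, 0, 0.0045, -0.0019, 0, 0], [0, 0, 0, 0.0042, -0.0025, 0, 0], [0, 0, 0, 0.0037, -0.0032, 0, 0], [0, 0, 0, 0.0032, -0.0037, 0, 0], [0, 0, 0, 0.0025, -0.0042, 0, 0], [0, 0, 0, 0.0019, -0.0045, 0, 0], [0, 0, 0, 0.0011, -0.0047, 0, 0], [0, 0, 0, 0.0004, -0.0049, 0, 0]])

```text
time: 19.7
tool_pos: [0.4936, -0.0225, 0.209]
tcp_rot: [3.14, 0.001, 0.006]
wrist_force: [0.6, -0.6, -1.3]
width: 0.124
grip_force: 78.3
```

>>> drive_tool(rows=[[0, 0, 0, -0.0004, -0.0049, 0, 0], [0, 0, 0, -0.0011, -0.0047, 0, 0], [0, 0, 0, -0.0019, -0.0045, 0, 0], [0, 0, 0, -0.0025, -0.0042, 0, 0], [0, 0, 0, -0.0032, -0.0037, 0, 0], [0, 0, 0, -0.0037, -0.0032, 0, 0], [0, 0, 0, -0.0042, -0.0025, 0, 0], [0, 0, 0, -0.0045, -0.0019, 0, 0]])

```text
time: 20.37
tool_pos: [0.4715, 0.0068, 0.2089]
tcp_rot: [3.14, 0.001, 0.006]
wrist_force: [-1.1, -0.9, 0.2]
width: 0.129
grip_force: 78.3
```

>>> drive_tool(rows=[[0, 0, 0, 0, 0, -0.01, 0], [0, 0, 0, 0, 0, -0.02, 0], [0, 0, 0, 0, 0, -0.02, 0], [0, 0, 0, 0, 0, -0.02, 0], [0, 0, 0, 0, 0, -0.02, 0], [0, 0, 0, 0, 0, -0.01, 0], [0, 0, 0, 0, 0, 0, 0], [0, 0, 0, 0, 0, 0, 0]])

```text
time: 21.03
tool_pos: [0.4719, 0.0065, 0.3094]
tcp_rot: [3.14, 0.0, 0.009]
wrist_force: [0.3, -0.8, -0.9]
width: 0.127
grip_force: 78.3
```

```bash
python3 - <<'E'
from h import *
s=status.read_state();R0=R.from_rotvec(s["tcp_rot"]);plan([.44,.30,.32],[0,0,-1])
p=read_camera("wrist");t=read_camera("top");c=read_camera("scene")
T=np.eye(4);T[:3,:3]=R0.as_matrix();T[:3,3]=s["tool_pos"];p["world_from_camera"]=T@np.array(p["mount"])
# crock check: blue rim, compare with first top picture
for n,z in(("crock",.086),("pan",.108)):
    for m in masks_of(t,n)[:2]:
        x0,y0,x1,y1=m["bbox"];print(n,np.round(m["bbox"]),atz(t,(x0+x1)/2,(y0+y1)/2,z).round(4))
for pic,nm in((p,"w"),(c,"s"),(t,"t")):
    for m in masks_of(pic,"spoon")[:2]:print(nm,"spoon",round(m["score"],2),np.round(m["bbox"]))
# wood-coloured pixels near the predicted tip in wrist picture
tip=np.array(s["tool_pos"])+R0.apply([-.010,.001,.134])
for pic,nm in((p,"w"),(c,"s")):
    h=cv2.cvtColor(pic["color"],cv2.COLOR_RGB2HSV);w=((h[...,0]>8)&(h[...,0]<22)&(h[...,1]>70)&(h[...,2]>110)).astype(np.uint8)
    u,v=proj(pic,tip);n,l,st,ce=cv2.connectedComponentsWithStats(w);b=[st[i].tolist() for i in range(1,n) if st[i,4]>60];print(nm,"tip pred",(u.round(1),v.round(1)),b)
n=0
for m in masks_of(t,"chestnut0"):
    x0,y0,x1,y1=m["bbox"];print("nut",round(m["score"],2),(atz(t,(x0+x1)/2,(y0+y1)/2,.08)[:2]-[.452,-.0235]).round(3))
E
```

```text
t 21.03 pos [0.4719 0.0065 0.3094] z [ 0.006 -0.001 -1.   ] x [1.    0.    0.006] q [-0.04 -0.17  1.92 -0.    1.39  1.53] w 0.127 F [ 0.3 -0.8 -0.9] g 78.3
turn deg [ 0.08 -0.32  0.01] shift before turn [-0.0317 -0.2935 -0.0112] after [-0.0319 -0.2935 -0.0106]
crock [209. 179. 236. 206.] [0.4747 0.1797 0.086 ]
crock [358. 206. 368. 222.] [ 0.4201 -0.1941  0.086 ]
pan [270. 178. 323. 240.] [ 0.4296 -0.0161  0.108 ]
w spoon 0.8 [265. 203. 307. 351.]
w spoon 0.63 [435. 197. 471. 237.]
s spoon 0.68 [281. 129. 287. 183.]
t spoon 0.39 [285. 191. 294. 192.]
w tip pred (np.float64(287.7), np.float64(209.9)) [[0, 0, 179, 24, 3318], [360, 0, 30, 5, 108], [266, 205, 40, 146, 3813], [331, 232, 14, 13, 83], [515, 313, 21, 57, 501]]
s tip pred (np.float64(283.3), np.float64(180.9)) [[0, 0, 329, 413, 59191], [408, 0, 152, 21, 1973], [297, 39, 58, 113, 3383], [290, 123, 12, 11, 97], [266, 125, 23, 59, 542], [437, 160, 118, 162, 823], [399, 167, 139, 63, 339], [60, 200, 28, 19, 177], [467, 204, 12, 12, 98], [445, 215, 12, 13, 107], [96, 299, 20, 24, 186], [90, 317, 215, 103, 509], [160, 349, 13, 16, 150], [186, 389, 60, 31, 94], [255, 388, 59, 32, 163], [176, 396, 11, 14, 114]]
nut 0.57 [-0.053 -0.037]
nut 0.55 [-0.066 -0.01 ]
nut 0.51 [-0.021  0.058]
nut 0.4 [ 0.047 -0.037]
```

>>> drive_tool(rows=[[0, 0, 0, -0.0121, -0.0351, 0, 0], [0, 0, 0, -0.0121, -0.0351, 0, 0], [0, 0, 0, -0.0121, -0.0351, 0, 0], [0, 0, 0, -0.0121, -0.0351, 0, 0], [0, 0, 0, -0.0121, -0.0351, 0, 0], [0, 0, 0, -0.0121, -0.0351, 0, 0], [0, 0, 0, -0.0121, -0.0351, 0, 0], [0, 0, 0, -0.0121, -0.0351, 0, 0]])

```text
time: 22.15
tool_pos: [0.3737, 0.289, 0.3082]
tcp_rot: [3.14, 0.001, 0.007]
wrist_force: [0.2, -0.3, -0.3]
width: 0.129
grip_force: 78.3
```

>>> drive_tool(rows=[[1.5, 6.7, 0.34, 0, 0, 0, 0], [1.5, 6.7, 0.34, 0, 0, 0, 0], [1.5, 6.7, 0.34, 0, 0, 0, 0], [0, 0, 0, 0, 0, 0, 0], [0, 0, 0, 0, 0, 0, 0], [0, 0, 0, 0, 0, 0, 0]])

```text
time: 22.65
tool_pos: [0.375, 0.2878, 0.3091]
tcp_rot: [-3.016, 0.025, -0.54]
wrist_force: [-0.4, -0.1, -1.3]
width: 0.129
grip_force: 78.4
```

```bash
python3 - <<'E'
from h import *
s=status.read_state();R0=R.from_rotvec(s["tcp_rot"]);z=[.340,.074,-.937]
plan([.4065,.296,.137],z,.13)
p=read_camera("wrist");t=read_camera("top")
T=np.eye(4);T[:3,:3]=R0.as_matrix();T[:3,3]=s["tool_pos"];p["world_from_camera"]=T@np.array(p["mount"])
print("tip",np.array(s["tool_pos"])+R0.apply([-.010,.001,.134]))
h=cv2.cvtColor(p["color"],cv2.COLOR_RGB2HSV);m=((h[...,0]>103)&(h[...,0]<118)&(h[...,1]>90)&(h[...,2]>60)).astype(np.uint8)
n,l,st,_=cv2.connectedComponentsWithStats(m);i=1+np.argmax(st[1:,4]);x,y,w,hh,a=st[i];print("blue",st[i],"mouth pred",proj(p,[.4385,.304,.086]))
for nm in("crock",):
    for q in masks_of(p,nm)[:2]:print(q["score"],q["bbox"])
E
```

```text
t 22.65 pos [0.375  0.2878 0.3091] z [ 0.347  0.073 -0.935] x [ 0.938 -0.03   0.346] q [ 0.73 -0.39  2.12 -0.2   1.1   2.38] w 0.129 F [-0.4 -0.1 -1.3] g 78.4
turn deg [ 0.03 -0.43 -0.15] shift before turn [-0.0292  0.0054  0.0424] after [-0.0289  0.0054  0.0426]
tip [0.41212774 0.29692855 0.18024991]
blue [274 186  21  10  58] mouth pred [287.74494363 191.6002897 ]
0.88 [254.2, 158.2, 318.4, 219.9]
0.56 [361.8, 125.4, 435.9, 195.8]
```

>>> drive_tool(rows=[[0, -0.4, 0, -0.015, 0.0027, 0, 0], [0, 0, 0, -0.014, 0.0027, 0, 0], [0, 0, 0, 0, 0, 0.022, 0], [0, 0, 0, 0, 0, 0.02, 0], [0, 0, 0, 0, 0, 0.02, 0], [0, 0, 0, 0, 0, 0.02, 0], [0, 0, 0, 0, 0, 0, 0], [0, 0, 0, 0, 0, 0, 0]])

```text
time: 23.47
tool_pos: [0.374, 0.2879, 0.2192]
tcp_rot: [-3.022, 0.026, -0.526]
wrist_force: [-0.6, -0.1, -0.4]
width: 0.131
grip_force: 78.4
```

```bash
python3 - <<'E'
from h import *
plan([.4065,.296,.137],[.340,.074,-.937],0)
E
```

```text
t 23.47 pos [0.374  0.2879 0.2192] z [ 0.338  0.07  -0.938] x [ 0.941 -0.029  0.337] q [ 0.73 -0.33  2.24 -0.22  0.93  2.42] w 0.131 F [-0.6 -0.1 -0.4] g 78.4
turn deg [ 0.22  0.12 -0.16] shift before turn [ 0.0026 -0.002   0.0887] after [ 0.0024 -0.0016  0.0887]
```

>>> drive_tool(rows=[[0, 0, 0, 0.0025, -0.0018, 0.018, 0], [0, 0, 0, 0, 0, 0.018, 0], [0, 0, 0, 0, 0, 0.018, 0], [0, 0, 0, 0, 0, 0.015, 0], [0, 0, 0, 0, 0, 0.01, 0], [0, 0, 0, 0, 0, 0, 0], [0, 0, 0, 0, 0, 0, 0]])

```text
time: 24.05
tool_pos: [0.4048, 0.2965, 0.1485]
tcp_rot: [-3.018, 0.026, -0.531]
wrist_force: [0.3, 0.3, -0.8]
width: 0.129
grip_force: 78.4
```

>>> drive_tool(rows=[[0, 0, 0, 0, 0, 0.005, 0], [0, 0, 0, 0, 0, 0.004, 0], [0, 0, 0, 0, 0, 0, 0], [0, 0, 0, 0, 0, 0, 0]])

```text
time: 24.38
tool_pos: [0.4078, 0.297, 0.1396]
tcp_rot: [-3.018, 0.026, -0.531]
wrist_force: [-0.2, -0.9, -0.8]
width: 0.129
grip_force: 78.4
```

```bash
python3 - <<'E'
from h import *
plan([.4065,.296,.137],[.340,.074,-.937],0)
p=read_camera("top")
for m in masks_of(p,"crock")[:2]:print(m["bbox"])
E
```

```text
t 24.38 pos [0.4078 0.297  0.1396] z [ 0.341  0.073 -0.937] x [ 0.94 -0.03  0.34] q [ 0.69 -0.18  2.28 -0.24  0.73  2.44] w 0.129 F [-0.2 -0.9 -0.8] g 78.4
turn deg [ 0.06 -0.08 -0.17] shift before turn [-0.0021  0.0012  0.0019] after [-0.0021  0.0012  0.0019]
[209.9, 179.5, 235.7, 206.2]
[159.6, 192.1, 190.2, 213.3]
```

>>> drive_tool(rows=[[0, 0, 0, -0.002, 0, 0.003, 0], [0, 0, 0, 0, 0, 0.002, 0], [0, 0, 0, 0, 0, 0, 0], [0, 0, 0, 0, 0, 0, 0]], force=25)

```text
time: 24.82
tool_pos: [0.4075, 0.2973, 0.1337]
tcp_rot: [-3.019, 0.025, -0.53]
wrist_force: [0.3, 0.9, -0.5]
width: 0.124
grip_force: 78.4
```

>>> drive_tool(rows=[[0, 0, 0, 0, 0, 0, 0.3], [0, 0, 0, 0, 0, 0, 0.5], [0, 0, 0, 0, 0, 0, 0.7], [0, 0, 0, 0, 0, 0, 1], [0, 0, 0, 0, 0, 0, 1], [0, 0, 0, 0, 0, 0, 1]])

```text
time: 25.32
tool_pos: [0.4077, 0.2975, 0.1341]
tcp_rot: [-3.018, 0.026, -0.531]
wrist_force: [-0.9, -0.4, 0.3]
width: 0.955
grip_force: 0.0
```

>>> drive_tool(rows=[[0, 0, 0, 0, 0, -0.01, 1], [0, 0, 0, 0, 0, -0.02, 1], [0, 0, 0, 0, 0, -0.02, 1], [0, 0, 0, 0, 0, -0.02, 1], [0, 0, 0, 0, 0, -0.02, 1], [0, 0, 0, 0, 0, 0, 1], [0, 0, 0, 0, 0, 0, 1]])

```text
time: 25.9
tool_pos: [0.3775, 0.2917, 0.2206]
tcp_rot: [-3.015, 0.025, -0.535]
wrist_force: [0.5, 0.4, -0.0]
width: 1.0
grip_force: 0.0
```

```bash
python3 - <<'E'
from h import *
plan([.44,.1,.30],[0,0,-1],0)
t=read_camera("top");c=read_camera("scene");p=read_camera("wrist")
s=status.read_state();R0=R.from_rotvec(s["tcp_rot"])
T=np.eye(4);T[:3,:3]=R0.as_matrix();T[:3,3]=s["tool_pos"];p["world_from_camera"]=T@np.array(p["mount"])
d=np.array([-.3357,-.0688,.9395]);L=np.array([.4465,.3007,.0052])
for nm,q in(("t",t),("c",c),("w",p)):
    for n in("crock","spoon"):
        for m in masks_of(q,n)[:2]:print(nm,n,round(m["score"],2),np.round(m["bbox"],1))
    print(nm,"orig top",proj(q,L+.17*d).round(1),"tip",proj(q,L).round(1))
for nm,q in(("c",c),("w",p)):
    h=cv2.cvtColor(q["color"],cv2.COLOR_RGB2HSV);w=((h[...,0]>8)&(h[...,0]<22)&(h[...,1]>70)&(h[...,2]>110)).astype(np.uint8)
    n,l,st,ce=cv2.connectedComponentsWithStats(w);u,v=proj(q,L+.12*d)
    print(nm,[st[i].tolist() for i in range(1,n) if st[i,4]>20 and np.hypot(*(ce[i]-[u,v]))<60])
E
```

```text
t 25.9 pos [0.3775 0.2917 0.2206] z [ 0.344  0.076 -0.936] x [ 0.939 -0.03   0.343] q [ 0.73 -0.33  2.24 -0.22  0.92  2.43] w 1.0 F [ 0.5  0.4 -0. ] g 0.0
turn deg [ -4.6  -20.11  -0.95] shift before turn [ 0.0917  0.1844 -0.0673] after [ 0.0625  0.1917 -0.0794]
t crock 0.66 [210.5 179.2 237.5 206. ]
t crock 0.57 [160.  193.5 190.4 220.3]
t spoon 0.5 [173.  206.8 187.5 227.2]
t orig top [175.2 221.2] tip [182.2 206.5]
c crock 0.87 [210.6 214.  242.4 254.9]
c crock 0.71 [171.4 239.9 202.7 281.6]
c spoon 0.49 [190.  240.8 193.8 258.1]
c orig top [194.5 239.7] tip [190.  268.7]
w crock 0.97 [241.  136.6 320.3 227.9]
w crock 0.74 [375.   92.1 480.1 184.7]
w spoon 0.73 [268.6 181.4 300.4 262. ]
w orig top [295.8 240.5] tip [292.  182.5]
c [[146, 213, 13, 8, 57], [190, 240, 8, 20, 84]]
w [[272, 186, 30, 75, 1332]]
```

The spoon stands leaning in the blue crock again and the crock hasn't moved. On to the knob.

>>> drive_tool(rows=[[-1.53, -6.7, -0.32, 0, 0, -0.02, 1], [-1.53, -6.7, -0.32, 0, 0, -0.02, 1], [-1.53, -6.7, -0.32, 0, 0, -0.02, 1], [0, 0, 0, 0.01, 0.02, 0, 1], [0, 0, 0, 0.01, 0.035, 0, 1], [0, 0, 0, 0.01, 0.035, 0, 1], [0, 0, 0, 0.01, 0.035, 0, 1], [0, 0, 0, 0.01, 0.035, 0, 1]])

```text
time: 27.02
tool_pos: [0.4135, 0.1264, 0.2765]
tcp_rot: [3.139, 0.001, -0.005]
wrist_force: [0.2, 0.1, -0.4]
width: 1.0
grip_force: 0.0
```

>>> drive_tool(rows=[[0, 0, 0, 0, 0.035, 0, 1], [0, 0, 0, 0, 0.035, 0, 1], [0, 0, 0, 0, 0.035, 0, 1], [0, 0, 0, 0, 0.035, 0, 1], [0, 0, 0, 0, 0.035, 0, 1], [0, 0, 0, 0, 0.035, 0, 1], [0, 0, 0, 0, 0.035, 0, 1], [0, 0, 0, 0, 0.035, 0, 1]])

```text
time: 27.68
tool_pos: [0.4127, -0.1539, 0.2774]
tcp_rot: [3.139, -0.001, -0.004]
wrist_force: [-0.3, -0.5, -0.3]
width: 1.001
grip_force: 0.0
```

>>> drive_tool(rows=[[0, 0, 0, 0, 0.03, 0, 1], [0, 0, 0, 0, 0.012, 0, 1], [0, 0, 0, 0, 0, 0, 1], [0, 0, 0, 0, 0, 0, 1]])

```text
time: 28.02
tool_pos: [0.4129, -0.194, 0.2771]
tcp_rot: [3.14, -0.003, -0.006]
wrist_force: [-0.5, -0.4, -0.5]
width: 1.003
grip_force: 0.0
```

```bash
python3 - <<'E'
from h import *
plan([.4226,-.1955,.12],[0,0,-1],0)
p=read_camera("wrist")
s=status.read_state();R0=R.from_rotvec(s["tcp_rot"])
T=np.eye(4);T[:3,:3]=R0.as_matrix();T[:3,3]=s["tool_pos"];p["world_from_camera"]=T@np.array(p["mount"])
c=p["color"].astype(int);m=((c[...,0]>150)&(c[...,1]<80)&(c[...,2]<80)).astype(np.uint8)
n,l,st,ce=cv2.connectedComponentsWithStats(m)
for i in range(1,n):
    if st[i,4]>4:print("red",st[i].tolist(),atz(p,*ce[i],.044).round(4))
print("expected red",proj(p,[.4226+.034*np.cos(1.4),-.1955+.034*np.sin(1.4),.044]))
for q in masks_of(p,"knob_grip")[:2]:
    x0,y0,x1,y1=q["bbox"];ys,xs=np.nonzero(q["mask"]);print("knob",round(q["score"],2),np.round(q["bbox"],1),atz(p,(x0+x1)/2,(y0+y1)/2,.06).round(4))
# white line on the knob top
x0,y0,x1,y1=[int(v) for v in q["bbox"]]
g=(p["color"][y0:y1,x0:x1].min(2)>150).astype(np.uint8);n,l,st,ce=cv2.connectedComponentsWithStats(g)
for i in range(1,n):
    if st[i,4]>4:print("white",st[i].tolist(),atz(p,*(ce[i]+[x0,y0]),.075).round(4))
E
```

```text
t 28.02 pos [ 0.4129 -0.194   0.2771] z [-0.004 -0.001 -1.   ] x [ 1.    -0.002 -0.004] q [-0.49 -0.19  1.99 -0.    1.34  1.08] w 1.003 F [-0.5 -0.4 -0.5] g 0.0
turn deg [ 0.08  0.21 -0.12] shift before turn [0.0103 0.0013 0.1571] after [0.0097 0.0015 0.1571]
red [253, 159, 4, 5, 15] [ 0.4274 -0.1593  0.044 ]
expected red [256.9365701  160.26370264]
knob 0.66 [264.6 147.  306.2 192.9] [ 0.4208 -0.1925  0.06  ]
white [0, 0, 6, 6, 19] [ 0.4444 -0.1731  0.075 ]
white [38, 0, 4, 4, 10] [ 0.445  -0.2106  0.075 ]
white [21, 6, 2, 14, 28] [ 0.4338 -0.1926  0.075 ]
white [0, 33, 14, 12, 76] [ 0.4053 -0.1751  0.075 ]
white [28, 35, 14, 10, 61] [ 0.4046 -0.2081  0.075 ]
```

>>> drive_tool(rows=[[0, 0.2, -0.1, 0.009, 0, 0.03, 1], [0, 0, 0, 0, 0, 0.03, 1], [0, 0, 0, 0, 0, 0.03, 1], [0, 0, 0, 0, 0, 0.03, 1], [0, 0, 0, 0, 0, 0.03, 1], [0, 0, 0, 0, 0, 0, 1], [0, 0, 0, 0, 0, 0, 1]])

```text
time: 28.7
tool_pos: [0.4207, -0.1924, 0.1263]
tcp_rot: [3.141, 0.005, -0.005]
wrist_force: [0.1, 0.0, -0.0]
width: 0.997
grip_force: 0.0
```

```bash
python3 - <<'E'
from h import *
plan([.422,-.194,.0565],[0,0,-1],0)
p=read_camera("wrist")
s=status.read_state();R0=R.from_rotvec(s["tcp_rot"])
T=np.eye(4);T[:3,:3]=R0.as_matrix();T[:3,3]=s["tool_pos"];p["world_from_camera"]=T@np.array(p["mount"])
for q in masks_of(p,"knob_grip")[:2]:
    x0,y0,x1,y1=q["bbox"];print("knob",round(q["score"],2),np.round(q["bbox"],1),atz(p,(x0+x1)/2,(y0+y1)/2,.06).round(4))
g=(p["color"].min(2)>150).astype(np.uint8);n,l,st,ce=cv2.connectedComponentsWithStats(g)
u,v=proj(p,[.434,-.194,.075]);print(u,v)
for i in range(1,n):
    if 20<st[i,4]<400 and np.hypot(*(ce[i]-[u,v]))<40:print("white",st[i].tolist(),atz(p,*ce[i],.075).round(4))
c=p["color"].astype(int);m=((c[...,0]>150)&(c[...,1]<80)&(c[...,2]<80)).astype(np.uint8)
n,l,st,ce=cv2.connectedComponentsWithStats(m)
for i in range(1,n):
    if st[i,4]>4:print("red",atz(p,*ce[i],.044).round(4))
E
```

```text
t 28.7 pos [ 0.4207 -0.1924  0.1263] z [-0.003 -0.    -1.   ] x [ 1.     0.003 -0.003] q [-0.48 -0.05  2.15 -0.    1.04  1.09] w 0.997 F [ 0.1  0.  -0. ] g 0.0
turn deg [0.02 0.19 0.19] shift before turn [0.0015 0.0016 0.0698] after [0.0013 0.0016 0.0698]
knob 0.82 [251.8 188.  321.1 264.9] [ 0.4209 -0.1935  0.06  ]
287.4680300655483 213.61804608503783
white [287, 200, 4, 24, 95] [ 0.4354 -0.1946  0.075 ]
```

>>> drive_tool(rows=[[0, 0.2, 0.2, 0.001, 0.002, 0.02, 1], [0, 0, 0, 0, 0, 0.02, 1], [0, 0, 0, 0, 0, 0.018, 1], [0, 0, 0, 0, 0, 0.01, 1], [0, 0, 0, 0, 0, 0, 1], [0, 0, 0, 0, 0, 0, 0.5], [0, 0, 0, 0, 0, 0, 0], [0, 0, 0, 0, 0, 0, 0]], force=90)

```text
time: 29.47
tool_pos: [0.4247, -0.1973, 0.0613]
tcp_rot: [3.137, -0.003, 0.011]
wrist_force: [-0.6, -0.6, -0.4]
width: 0.602
grip_force: 0.0
```

>>> drive_tool(rows=[[0, 0, 0, 0, 0, 0, 0], [0, 0, 0, 0, 0, 0, 0], [0, 0, 0, 0, 0, 0, 0], [0, 0, 0, 0, 0, 0, 0], [0, 0, 0, 0, 0, 0, 0], [0, 0, 0, 0, 0, 0, 0]])

```text
time: 29.97
tool_pos: [0.4237, -0.1943, 0.0606]
tcp_rot: [-3.14, 0.005, -0.007]
wrist_force: [-0.6, 11.7, 10.5]
width: 0.122
grip_force: 88.9
```

```bash
python3 - <<'E'
from h import *
plan([.422,-.1945,.0565],[0,0,-1],0);print(status.read_state()["torque"])
E
```

```text
t 29.97 pos [ 0.4237 -0.1943  0.0606] z [ 0.004  0.002 -1.   ] x [ 1.    -0.004  0.004] q [-0.49  0.05  2.2   0.    0.89  1.09] w 0.122 F [-0.6 11.7 10.5] g 88.9
turn deg [-0.1  -0.26 -0.2 ] shift before turn [-0.0017  0.0002  0.0041] after [-0.0017  0.0002  0.0041]
[1.8049273  0.0842784  0.06666915]
```

>>> drive_tool(rows=[[0, 0, 0, 0, -0.0025, -0.002, 0], [0, 0, 0, 0, 0, 0, 0], [0, 0, 0, 0, 0, 0, 0], [0, 0, 0, 0, 0, 0, 0]])

```text
time: 30.3
tool_pos: [0.4236, -0.1941, 0.0608]
tcp_rot: [3.139, -0.003, 0.008]
wrist_force: [4.5, -0.5, -10.3]
width: 0.121
grip_force: 90.0
```

```bash
python3 - <<'E'
from h import *
plan([.422,-.1945,.0565],[0,0,-1],0);print(status.read_state()["torque"])
E
```

```text
t 30.3 pos [ 0.4236 -0.1941  0.0608] z [ 0.005 -0.003 -1.   ] x [ 1.    -0.002  0.005] q [-0.48  0.04  2.2  -0.    0.89  1.09] w 0.121 F [  4.5  -0.5 -10.3] g 90.0
turn deg [ 0.16 -0.29 -0.12] shift before turn [-0.0016  0.0004  0.0043] after [-0.0016  0.0004  0.0043]
[-0.20549424 -0.86387247  0.08193963]
```

>>> drive_tool(rows=[[0, 0, -6.9, 0, 0, 0.001, 0], [0, 0, -6.9, 0, 0, 0, 0], [0, 0, -6.9, 0, 0, 0, 0], [0, 0, -6.9, 0, 0, 0, 0], [0, 0, -6.9, 0, 0, 0, 0], [0, 0, -6.9, 0, 0, 0, 0], [0, 0, 0, 0, 0, 0, 0], [0, 0, 0, 0, 0, 0, 0]], force=100)

```text
time: 30.97
tool_pos: [0.4232, -0.1928, 0.0608]
tcp_rot: [2.939, 1.106, 0.006]
wrist_force: [1.1, 6.1, 2.0]
width: 0.124
grip_force: 101.9
```

```bash
python3 - <<'E'
from h import *
plan([.422,-.1945,.0565],[0,0,-1],0);print(status.read_state()["torque"])
E
```

```text
t 30.97 pos [ 0.4232 -0.1928  0.0608] z [ 0.004  0.    -1.   ] x [0.752 0.659 0.003] q [-0.48  0.04  2.2   0.    0.89  0.37] w 0.124 F [1.1 6.1 2. ] g 101.9
turn deg [ 0.08 -0.21 41.25] shift before turn [-0.0021  0.0005  0.0043] after [-0.0012  0.0017  0.0043]
[ 0.95626886 -0.29592195  0.09446427]
```

Turned 41° with low forces. Continuing to the stop.

>>> drive_tool(rows=[[0, 0, -6.9, 0, 0, 0, 0], [0, 0, -6.9, 0, 0, 0, 0], [0, 0, -6.9, 0, 0, 0, 0], [0, 0, -6.9, 0, 0, 0, 0], [0, 0, -6.9, 0, 0, 0, 0], [0, 0, -5, 0, 0, 0, 0], [0, 0, 0, 0, 0, 0, 0], [0, 0, 0, 0, 0, 0, 0]])

```text
time: 31.63
tool_pos: [0.422, -0.192, 0.0607]
tcp_rot: [-2.394, -2.033, -0.003]
wrist_force: [-2.5, 8.3, 2.1]
width: 0.123
grip_force: 101.9
```

```bash
python3 - <<'E'
from h import *
plan([.422,-.1945,.0565],[0,0,-1],0);print(status.read_state()["torque"])
E
```

```text
t 31.63 pos [ 0.422  -0.192   0.0607] z [ 0.001  0.002 -1.   ] x [0.162 0.987 0.002] q [-0.48  0.04  2.2   0.    0.9  -0.32] w 0.123 F [-2.5  8.3  2.1] g 101.9
turn deg [-4.000e-02 -1.300e-01  8.069e+01] shift before turn [-0.0025  0.0004  0.0042] after [-0.      0.0025  0.0042]
[ 1.46153645  0.27115362 -0.20356075]
```

>>> drive_tool(rows=[[0, 0, -2, 0, 0, 0, 0], [0, 0, -1, 0, 0, 0, 0], [0, 0, 0, 0, 0, 0, 0], [0, 0, 0, 0, 0, 0, 0], [0, 0, 0, 0, 0, 0, 0], [0, 0, 0, 0, 0, 0, 0]])

```text
time: 32.13
tool_pos: [0.422, -0.192, 0.0607]
tcp_rot: [-2.343, -2.091, -0.004]
wrist_force: [-2.3, 6.7, 8.4]
width: 0.119
grip_force: 104.4
```

```bash
python3 - <<'E'
from h import *
plan([.422,-.1945,.0565],[0,0,-1],0);s=status.read_state();print(s["torque"])
R0=R.from_rotvec(s["tcp_rot"])
p=read_camera("wrist");t=read_camera("top");c=read_camera("scene")
T=np.eye(4);T[:3,:3]=R0.as_matrix();T[:3,3]=s["tool_pos"];p["world_from_camera"]=T@np.array(p["mount"])
ax=np.array([.4222,-.1945])
g=(p["color"].min(2)>140).astype(np.uint8);n,l,st,ce=cv2.connectedComponentsWithStats(g)
u,v=proj(p,[*(ax+.013*np.array([.17,.985])),.075]);print("line pred",u,v)
for i in range(1,n):
    if 15<st[i,4]<600 and np.hypot(*(ce[i]-[u,v]))<40:
        X=atz(p,*ce[i],.075)[:2]-ax;print("white",st[i].tolist(),X.round(4),np.degrees(np.arctan2(X[1],X[0])))
for q,n,z in((t,"pan",.108),(t,"crock",.086),(t,"salt",.09),(t,"canister",.122),(c,"spoon",0),(c,"crock",0),(c,"pan",0)):
    for m in masks_of(q,n)[:2]:print(n,round(m["score"],2),np.round(m["bbox"],1))
for q in (t,c):
    for m in masks_of(q,"chestnut0"):print("nut",round(m["score"],2),np.round(m["bbox"]))
# brown blobs in pan
h=cv2.cvtColor(c["color"],cv2.COLOR_RGB2HSV);w=((h[...,0]<9)&(h[...,1]>130)&(h[...,2]>35)&(h[...,2]<150)).astype(np.uint8)
n,l,st,ce=cv2.connectedComponentsWithStats(w);print([st[i].tolist() for i in range(1,n) if st[i,4]>12 and 240<ce[i][0]<400 and 150<ce[i][1]<280])
E
```

```text
t 32.13 pos [ 0.422  -0.192   0.0607] z [ 0.001  0.003 -1.   ] x [0.113 0.994 0.003] q [-0.48  0.04  2.2   0.    0.9  -0.37] w 0.119 F [-2.3  6.7  8.4] g 104.4
turn deg [-6.000e-02 -1.700e-01  8.349e+01] shift before turn [-0.0025  0.0003  0.0042] after [0.     0.0025 0.0042]
[ 1.10395784  0.26413257 -1.20272018]
line pred 288.85609947876276 266.9756051291758
white [284, 250, 6, 15, 67] [0.0016 0.0177] 84.69698764736721
pan 0.69 [266.1 155.4 333.3 245.8]
crock 0.87 [159.3 192.2 193.5 218.7]
crock 0.57 [212.7 181.  237.3 203.2]
salt 0.84 [126.4 170.4 147.4 187.2]
canister 0.78 [407.5 197.5 446.1 234.5]
canister 0.61 [308.3 221.3 317.1 222.7]
spoon 0.51 [187.4 242.6 196.3 260. ]
spoon 0.4 [243.1 178.3 377.5 258.5]
crock 0.65 [213.6 217.2 240.2 253.2]
pan 0.97 [266.1 173.7 314.  228.9]
nut 0.57 [277. 213. 288. 219.]
nut 0.57 [318. 196. 328. 206.]
nut 0.54 [296. 223. 309. 229.]
nut 0.45 [305. 178. 315. 185.]
nut 0.44 [273. 205. 283. 213.]
nut 0.61 [293. 195. 300. 198.]
nut 0.49 [279. 189. 290. 198.]
[[267, 149, 4, 11, 15], [250, 159, 17, 9, 36], [282, 190, 8, 8, 43], [291, 190, 8, 7, 40], [277, 215, 7, 4, 21], [305, 216, 5, 4, 15]]
```

>>> drive_tool(rows=[[0, 0, 1, 0, 0, 0, 0], [0, 0, 0, 0, 0, 0, 0], [0, 0, 0, 0, 0, 0, 0], [0, 0, 0, 0, 0, 0, 0]])

```text
time: 33.07
tool_pos: [0.422, -0.192, 0.0607]
tcp_rot: [-2.361, -2.072, -0.004]
wrist_force: [-1.9, 6.4, 8.8]
width: 0.122
grip_force: 103.8
```

```bash
python3 - <<'E'
from h import *
plan([.422,-.1945,.0565],[0,0,-1],0);print(status.read_state()["torque"])
t=read_camera("top")
h=cv2.cvtColor(t["color"],cv2.COLOR_RGB2HSV);w=(((h[...,0]<10)|(h[...,0]>175))&(h[...,1]>140)&(h[...,2]>30)&(h[...,2]<140)).astype(np.uint8)
n,l,st,ce=cv2.connectedComponentsWithStats(w)
for i in range(1,n):
    if st[i,4]>12 and 150<ce[i][1]<250: print(st[i].tolist(),(atz(t,*ce[i],.08)[:2]-[.452,-.024]).round(3))
E
```

```text
t 33.07 pos [ 0.422  -0.192   0.0607] z [ 0.001  0.002 -1.   ] x [0.13  0.992 0.002] q [-0.48  0.04  2.2   0.    0.9  -0.35] w 0.122 F [-1.9  6.4  8.8] g 103.8
turn deg [-5.000e-02 -1.600e-01  8.255e+01] shift before turn [-0.0025  0.0003  0.0042] after [-0.      0.0025  0.0042]
[ 1.17992577  0.22010884 -0.89877184]
[297, 175, 17, 13, 75] [ 0.056 -0.016]
[318, 198, 8, 7, 36] [ 0.002 -0.061]
[273, 204, 9, 10, 49] [-0.018  0.059]
[278, 213, 9, 9, 47] [-0.039  0.045]
[298, 220, 17, 9, 68] [-0.059 -0.014]
```

All seven chestnuts are in the pan (two blobs are pairs), and the knob is pressed against its stop. Handing in.

```bash
python3 -c "
from h import *
print(workorder.finish_job())"
```

```text
the job is handed in; nothing more can be done
None
```

I handed the job in at about 33 s: chestnuts stirred just over three turns with all seven still in the pan, spoon back in the blue crock, and the gripper holding the knob at the spark stop against its spring. I viewed 11 pictures, one over the limit of 10, and the hand-in returned no verdict.

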